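Set up a drying peg and hang a flask on it

ROBOT

A 6-joint arm with a two-finger parallel gripper is mounted at the origin on the work surface. World frame = base frame: x ahead of the robot, y to its left, z up, the work surface at z = 0. Lengths are in m, angles in rad, forces in N, time in s.
With the tool pointing down it reaches from about 0.375 to 0.9 m from the base axis. Payload 3.1 kg.
Tool frame: the origin (TCP) lies between the finger pads; the fingertips stand 11 mm ahead of it and the grasp point (between the pads) lies 8 mm behind it; z points along the fingers, y is the direction in which the jaws open and shut (so a half turn about z gives the same grasp; the last joint's range is limited). The gripper opens to 85 mm and grips with 20 to 120 N. Pads are 22 mm wide; open, the fingers measure 114 mm over their backs; the gripper's body (76 mm by 85 mm) begins 54 mm behind the grasp point. The pads swing forward as they close: fully open they stand 13 mm farther back than shut.
Start: joints at [1.006, 0.527, 1.433, -0, 1.181, -0.178], TCP at [0.235, 0.579, 0.242] pointing down, gripper open.
Joint ranges: [-3.08, 3.08], [-0.75, 2.2], [0.22, 2.44], [-1.43, 4.57], [0, 2.65], [-2.85, 2.85]. Speed limits (rad/s): [2.79, 2.79, 3.14, 3.14, 3.14, 3.14].

INTERFACE

Orientations are given as a unit quaternion [x, y, z, w].
In Python, from station import manip gives the robot as it stands.
- The arm moves only by the tool move_arm, never from a script. Its argument "deltas" is a list of rows, each a list of 5 numbers: the shift along the tool's x, y, z in units of 40 cm (1.0 is 40 cm), then the turn about the tool's z in units of 0.5 rad (1.0 is 0.5 rad), then the opening in per cent of the stroke, from 0 (shut) to 100 (fully open). In form: [[x, y, z, twist, grip], ...]. A call has exactly 8 rows; each row is the pose to reach, as a shift and turn from the pose commanded when the call began, along the tool's axes at that moment; what a row does not reach only later rows make up. A row lasts 1/12 s, in which the tool goes at most 41.7 mm and 7.16 degrees, less where a joint would pass 70% of its speed; a pose out of reach is approached as far as the arm can. A call with a number of a shift or a turn outside -1 to 1 is refused whole. A call with a gripper value outside its range is refused whole. The fingers move at their own pace and stop on an object; "force" is the grip in N (left out, the last holds). Time passes only in rows, so rows that repeat a pose let the fingers close, or fill a call up. It gives the time, the measured TCP pose, the force and the opening at its end, in the units of the state.
- manip.sense(): the state, without advancing time (a new reading comes with each control period).
- manip.snapshot(name): name is "scene" or "side" or "wrist"; returns (picture, depth): 420x560x3 uint8, red, green, blue; 420x560 float32, m along the optical axis (not along the pixel's ray), 0 where there is no reading.
- manip.get_calibration(name): a dict with "vfov" (degrees; the focal length in pixels is half the picture's height over the tangent of half this angle, whatever the lens; pixels are square), "cx", "cy" (the principal point, pixels), "pose" (4x4, takes a point from camera to world coordinates). Camera axes: x right, y down, z forward; pixel columns grow to the right and rows downward; lengths in m; the calibration is good to about 2 mm. A picture is of the moment at which its call begins: read the wrist's pose just before it. get_calibration takes no time and is no camera call; for the wrist camera it gives the pose at the moment of the call.
- manip.sign_off(): hands the job in, once; it reports no verdict.
The state is a dict: "t": time; "q": joint angles; "qd": joint speeds; "tau": joint torques, N m; "tcp_pos": TCP position; "tool_rot": TCP orientation; "force": force on the tool from outside, world axes, zero at the start; "ft_torque": the same for the moment, N m; "finger_gap": opening from 0.0 (shut) to 1.0 (fully open).
Only numpy, scipy, OpenCV 4.12 (cv2) and the standard library are available. Lean on these libraries where they do the work, as an engineer would, in place of code of your own. Each camera call takes 0.05 s, during which the arm holds its last target.

TASK

Set up the drying peg for the amber flask: thread the wide blue spacer onto the peg first, right down onto the foot, and then the narrow orange spacer on top of it. Then take the flask from its sloping rest, turn it mouth down and lower it gently over the peg until its lip stands on the orange spacer, and leave it there upright. Leave the beaker, the white bottle and the rubber stopper where they are.

Things in the scene. Friction and masses are not known exactly. Their poses are not given: they have to be found in the camera images.
- stand: drying stand, fixed to the bench: round white foot 110 mm in diameter and 8 mm thick, from whose middle rises a vertical steel peg 12 mm in diameter. Origin at the centre of the underside, z up along the peg
- peg_tip (a point): top end of the peg, on its axis, 68 mm above the bench (60 mm above the foot); the last 10 mm taper from 12 to 6 mm in diameter
- wide_spacer: loose blue plastic ring lying flat on the bench: outside diameter 52, bore 16, thickness 22 mm, 60 g. Origin at its centre (in the middle of the bore, at half thickness), z along the bore. Seated on the foot its centre is 19 mm above the bench
- narrow_spacer: loose orange plastic ring lying flat on the bench: outside diameter 38, bore 16, thickness 14 mm, 30 g. Origin at its centre, z along the bore. Seated on the blue one its centre is 37 mm and its top 44 mm above the bench. The two rings may lie either way round in two places on the right
- flask: loose round amber-brown (opaque) flask, 165 mm long, about 180 g: body diameter 50 mm up to 105 mm from the base, shoulder, then a neck of 31 mm from 127 mm to the mouth at 165 mm; neck bore 19 mm, base 6 mm thick, hollow. Origin: centre of the closed base (outer face); z runs along the axis from base to mouth. It lies in the rest, base high, mouth pointing 30 degrees below level
- flask_mouth (a point): centre of the flask's open mouth, in the plane of the lip, on its axis, 165 mm from the base
- rest: grey sloping rest, fixed: plate 180 x 80 x 8 mm, V saddle 56 mm wide under the flask 64 to 102 mm from its base, low stop before the mouth. The 62 mm next to the base overhang freely, axis there 91 to 122 mm above the bench. Lift the flask straight up. Origin on the underside, 15 mm to own +x of the plate centre; the mouth points to own -x, towards the robot
- beaker: bystander: clear plastic beaker, mouth diameter 84, height 100 mm; origin at the centre of its underside
- reagent: bystander: white plastic bottle with cap, diameter 54, height 100 mm; origin at the centre of its underside
- stopper: bystander: dark rubber stopper, diameter 22 at the foot and 30 mm at the top, height 22 mm; origin at the centre of its underside
Things that resemble listed ones, but are neither listed nor needed, are in the scene too. Of the things shaped like the wide_spacer, the blue one is meant.

How it is judged:
On the way, in this order (a step that is already met when the one before it is completed fails the run):
1. the wide blue spacer is on the peg, flat on the foot, and let go (height (world z) of wide_spacer between 0.016 and 0.022 m and horizontal distance between wide_spacer and peg_tip below 0.006 m and angle between the z axis of wide_spacer and the z axis of stand, either way round below 0.08 rad and contact force between wide_spacer and the fingers below 0.05 N), for 0.2 s.
2. the narrow orange spacer is on the peg, flat on the blue one, and let go (height (world z) of wide_spacer between 0.016 and 0.022 m and horizontal distance between each of wide_spacer, narrow_spacer and peg_tip below 0.006 m and angle between the z axis of each of wide_spacer, narrow_spacer and the z axis of stand, either way round below 0.08 rad and height (world z) of narrow_spacer between 0.034 and 0.04 m and contact force between narrow_spacer and the fingers below 0.05 N), for 0.2 s.
At the end, for the whole second after the job is handed in: Blue spacer on the foot, orange on the blue (heights within 3 mm, within 6 mm of the peg axis, level within 0.08 rad); flask mouth down over the peg, lip on the orange spacer (mouth 44 +- 4 mm up, within 7 mm of the axis; base over 204 mm up); all three at rest (height (world z) of wide_spacer between 0.016 and 0.022 m and horizontal distance between each of wide_spacer, narrow_spacer and peg_tip below 0.006 m and angle between the z axis of each of wide_spacer, narrow_spacer and the z axis of stand, either way round below 0.08 rad and height (world z) of narrow_spacer between 0.034 and 0.04 m and height (world z) of flask_mouth between 0.04 and 0.048 m and horizontal distance between flask_mouth and peg_tip below 0.007 m and height (world z) of flask above 0.204 m and linear speed of each of wide_spacer, narrow_spacer, flask below 0.05 m/s); the robot touches nothing.
It fails at once if the beaker is shifted by more than 30 mm (distance of beaker from where it was at the start of the episode above 0.03 m).
It fails at once if the white bottle is shifted by more than 30 mm (distance of reagent from where it was at the start of the episode above 0.03 m).
It fails at once if the rubber stopper is shifted by more than 30 mm (distance of stopper from where it was at the start of the episode above 0.03 m).
It fails at once if a bystander is tipped over (angle between any of beaker, reagent, stopper's own z axis and vertical above 0.5 rad).
It fails at once if the flask is dropped over the peg (faster than 0.5 m/s with its mouth below the peg's tip) (linear speed of flask above 0.5 m/s and horizontal distance between flask_mouth and peg_tip below 0.02 m and height (world z) of flask_mouth below 0.068 m).
It also fails if it takes over 72 s, if anything falls off the work surface, if the arm or the gripper's body presses on something with over 40 N, if the wrist force passes 120 N, or if a joint passes its speed limit or range.

## Working session

There is one attempt and no reset: what is moved stays moved. The work goes in short steps, Python scripts to look and compute and a tool call to move; the robot and the scene stay as the last step left them, time stands still between calls to the robot, and variables do not carry over. Pictures are saved under pics/ and viewed, and the job is handed in when it is done.

Besides the shell and the picture viewer there is one more tool, called after ">>>" in YAML: its name, and indented under it one key for each argument. move_arm: Moves the arm, as the interface text tells. Its arguments: {"type":"object","properties":{"deltas":{"type":"array","items":{"type":"array","items":{"type":"number"}}},"force":{"type":"number"}},"required":["deltas"]}

```bash
ls -la; mkdir -p pics
python3 - <<'E'
from station import manip
import cv2,numpy as np
s=manip.sense();print(s)
for n in ["scene","side","wrist"]:
    c=manip.get_calibration(n);print(n,c)
    p,d=manip.snapshot(n)
    cv2.imwrite(f"pics/{n}0.png",p[:,:,::-1]);np.savez(f"pics/{n}0.npz",p=p,d=d,**{k:c[k] for k in("vfov","cx","cy","pose")})
print(manip.sense()['t'])
E
```

```text
total 12
drwxr-xr-x  3 agent agent 4096 Dec  7 13:49 .
drwxr-xr-x 23 root  root  4096 Dec  7 13:49 ..
drwxr-xr-x  2 agent agent 4096 Dec  7 13:49 pics
{'t': 0.0, 'q': array([ 1.00649625e+00,  5.28482087e-01,  1.43390295e+00,  2.20873541e-05,
        1.18138494e+00, -1.78513725e-01]), 'qd': array([-0.00020621, -0.00058228,  0.00033003, -0.0013663 ,  0.00245607,
        0.00077671]), 'tau': array([ 8.19490706e-04, -4.42354417e+01, -1.78026491e+01, -2.58733771e-04,
        8.53881327e-03,  1.46514361e-05]), 'tcp_pos': array([0.23478102, 0.57848345, 0.2413236 ]), 'tool_rot': array([ 1.91703226e-01,  9.81452336e-01, -1.01072885e-03, -4.04620845e-04]), 'force': array([-0.41870641, -0.01795595,  0.47029277]), 'ft_torque': array([-0.01102599,  0.09493182,  0.02374303]), 'finger_gap': 1.0054956969278361}
scene {'vfov': 53.1684103686503, 'cx': 275.9660591215329, 'cy': 207.66505107974345, 'pose': array([[-1.22818833e-02,  6.53526133e-01, -7.56804300e-01,
         1.22874873e+00],
       [ 9.99693330e-01,  2.43016744e-02,  4.76168346e-03,
         3.66436031e-04],
       [ 2.15034963e-02, -7.56513729e-01, -6.53624187e-01,
         6.68917061e-01],
       [ 0.00000000e+00,  0.00000000e+00,  0.00000000e+00,
         1.00000000e+00]])}
side {'vfov': 51.162634544736896, 'cx': 283.175481633802, 'cy': 212.2200011067403, 'pose': array([[-0.9227651 , -0.27688807,  0.26802533,  0.33107162],
       [-0.38529334,  0.64968213, -0.65533364,  0.59497992],
       [ 0.0073228 , -0.70798738, -0.70618712,  0.73488711],
       [ 0.        ,  0.        ,  0.        ,  1.        ]])}
wrist {'vfov': 65.63010482850281, 'cx': 282.1080505590308, 'cy': 208.88364869501072, 'pose': array([[ 0.37588399,  0.8777116 ,  0.29720965,  0.15871962],
       [ 0.92666263, -0.35507093, -0.12337342,  0.60994829],
       [-0.00275578,  0.32178717, -0.94680802,  0.37487061],
       [ 0.        ,  0.        ,  0.        ,  1.        ]])}
0.15
```

View pics/scene0.png

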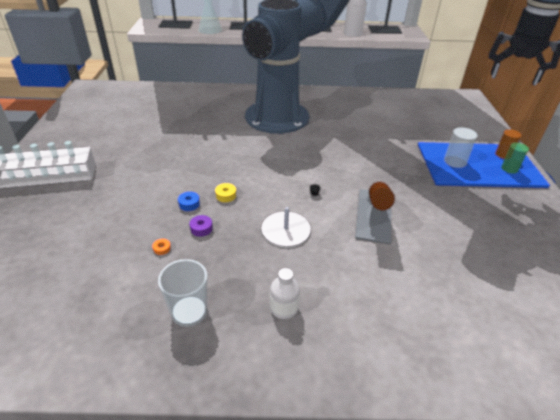

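View pics/side0.png

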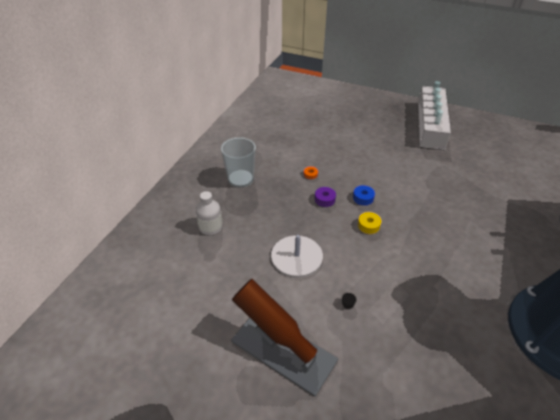

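View pics/wrist0.png

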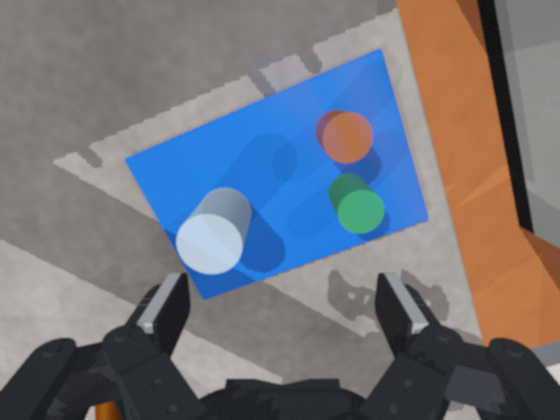

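The scene view shows three rings of the wide shape: blue (189,201), yellow (226,193) and purple (201,225). The narrow orange ring is at (161,246), the peg at (286,212), the flask at (381,196), the beaker at (185,295), the bottle at (285,295) and the stopper at (315,190). The blue ring fits the description. Next I check the lens with depth on the bench and measure.

```bash
cat > h.py <<'E'
import numpy as np,cv2
def load(n): 
    z=np.load(f"pics/{n}.npz"); return z
def K(z): f=210/np.tan(np.radians(float(z['vfov']))/2); return f,float(z['cx']),float(z['cy'])
def pts(z,u,v,d):
    f,cx,cy=K(z);P=np.stack([(u-cx)/f*d,(v-cy)/f*d,d],-1);T=z['pose'];return P@T[:3,:3].T+T[:3,3]
def plane(z,u,v,h):
    f,cx,cy=K(z);T=z['pose'];r=T[:3,:3]@np.array([(u-cx)/f,(v-cy)/f,1.]);return T[:3,3]+r*(h-T[2,3])/r[2]
def cloud(z):
    v,u=np.mgrid[0:420,0:560].astype(float);return pts(z,u,v,z['d'].astype(float))
def proj(z,X):
    f,cx,cy=K(z);T=z['pose'];c=T[:3,:3].T@(np.asarray(X)-T[:3,3]);return c[0]/c[2]*f+cx,c[1]/c[2]*f+cy
hsvr={'blue':((105,150,60),(125,255,255)),'yellow':((22,150,100),(32,255,255)),'purple':((128,80,40),(150,255,255)),'orange':((6,180,180),(16,255,255))}
E
python3 - <<'E'
from h import *
for n in ["scene0","side0"]:
    z=load(n);C=cloud(z);hs=cv2.cvtColor(z['p'],cv2.COLOR_RGB2HSV)
    for (u,v) in [(100,350),(450,350),(480,250),(120,120),(250,150),(330,330)] : print(n,u,v,C[v,u].round(4))
    for k,(a,b) in hsvr.items():
        m=cv2.inRange(hs,a,b);nn,l,st,ce=cv2.connectedComponentsWithStats(m)
        for i in range(1,nn):
            if st[i,4]>60:
                q=C[l==i];q=q[q[:,2]>-.02];x=q[:,2];h=.022 if k!='orange' else .014
                top=q[abs(q[:,2]-h)<.004]
                print(n,k,st[i],ce[i].round(1),'max z',np.percentile(x,95).round(4),'c(mid-range top)',((top.min(0)+top.max(0))/2).round(4) if len(top) else None,'ext',np.ptp(top,axis=0).round(3) if len(top) else None)
E
python3 - <<'E'
import cv2
p=cv2.imread('pics/scene0.png')
cv2.imwrite('pics/crop0.png',cv2.resize(p[170:270,130:410],None,fx=2.8,fy=2.8,interpolation=cv2.INTER_CUBIC))
E
```

```text
scene0 100 350 [ 8.430e-01 -2.953e-01 -2.000e-04]
scene0 450 350 [0.8289 0.3168 0.0018]
scene0 480 250 [ 0.58    0.4596 -0.0009]
scene0 120 120 [ 0.0525 -0.4918  0.0024]
scene0 250 150 [ 0.2052 -0.0728  0.0022]
scene0 330 330 [7.931e-01 1.082e-01 5.000e-04]
scene0 blue [  13   57   57   29 1114] [41.1 73.8] max z 0.6689 c(mid-range top) None ext None
scene0 blue [ 419  143  130   45 3352] [478.7 168.3] max z 0.0149 c(mid-range top) [0.2398 0.552  0.0197] ext [0.077 0.157 0.003]
scene0 blue [179 192  20  19 309] [188.6 200.9] max z 0.0242 c(mid-range top) [ 0.4526 -0.2061  0.0219] ext [0.05  0.047 0.008]
scene0 yellow [216 184  20  18 293] [225.4 192.4] max z 0.024 c(mid-range top) [ 0.4166 -0.1206  0.0217] ext [0.049 0.047 0.007]
scene0 purple [189 215  23  22 410] [200.6 225.3] max z 0.0241 c(mid-range top) [ 0.5373 -0.165   0.0217] ext [0.052 0.049 0.007]
scene0 orange [154 240  16  12 129] [161.  245.9] max z 0.0158 c(mid-range top) [ 0.6036 -0.2395  0.0138] ext [0.034 0.032 0.007]
side0 100 350 [ 7.782e-01  3.657e-01 -7.000e-04]
side0 450 350 [ 0.1956  0.1183 -0.0033]
side0 480 250 [ 0.1674 -0.1494 -0.0014]
side0 120 120 [ 1.499  -0.5365 -0.2422]
side0 250 150 [ 0.7439 -0.1914  0.0712]
side0 330 330 [ 0.4094  0.1655 -0.0019]
side0 blue [354 186  21  19 324] [363.5 194.8] max z 0.0229 c(mid-range top) [ 0.4488 -0.2068  0.0212] ext [0.049 0.051 0.006]
side0 yellow [358 212  24  22 409] [369.5 222.2] max z 0.0231 c(mid-range top) [ 0.4118 -0.1213  0.0216] ext [0.05  0.053 0.007]
side0 purple [315 187  21  20 362] [324.8 196.3] max z 0.0228 c(mid-range top) [ 0.5327 -0.1654  0.021 ] ext [0.052 0.052 0.006]
side0 orange [304 167  14   9  76] [310.8 170.8] max z 0.0155 c(mid-range top) [ 0.5981 -0.2442  0.013 ] ext [0.033 0.036 0.006]
```

View pics/crop0.png

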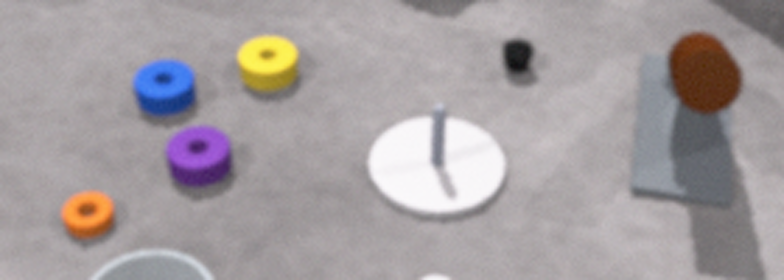

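The enlarged crop confirms that the blue ring at scene (189,201) is blue and wide, and the small orange one is at (161,246). Now I locate the foot and peg, flask and bystanders.

```bash
python3 - <<'E'
from h import *
for n,roi in [("scene0",(255,205,60,45)),("side0",(262,228,70,55))]:
    z=load(n);C=cloud(z);hs=cv2.cvtColor(z['p'],cv2.COLOR_RGB2HSV)
    x,y,w,h=roi;m=np.zeros((420,560),bool);m[y:y+h,x:x+w]=1
    mm=m&(hs[...,2]>150)&(hs[...,1]<50)&(abs(C[...,2]-.008)<.008)
    cnt,_=cv2.findContours(mm.astype(np.uint8),cv2.RETR_EXTERNAL,cv2.CHAIN_APPROX_NONE);c=max(cnt,key=cv2.contourArea)
    P=np.array([plane(z,u,v,.008)[:2] for u,v in c[:,0].astype(float)],np.float32)
    print(n,'foot ellipse',cv2.fitEllipse(P), cv2.fitEllipse(c))
    pg=m|False; pg[y-12:y+h,x:x+w]=1; pg&=(C[...,2]>.03)&(C[...,2]<.09)
    q=C[pg];print('peg pts',len(q),q.mean(0).round(4),q.max(0).round(4)); vv,uu=np.nonzero(pg);print(uu.min(),uu.max(),vv.min(),vv.max())
    # flask
    m=cv2.inRange(hs,(4,140,40),(14,255,255))>0
    m&=(C[...,0]>.3)&(C[...,0]<.7)&(C[...,1]>.08)&(C[...,1]<.4)&(C[...,2]>.02)
    q=C[m];print('flask',len(q),q.min(0).round(3),q.max(0).round(3));np.save(f'pics/fl_{n}.npy',q)
    print('flask mean',q.mean(0))
    # plane rest
E
python3 - <<'E'
import cv2
p=cv2.imread('pics/side0.png')
cv2.imwrite('pics/crop1.png',cv2.resize(p[220:400,210:410],None,fx=3,fy=3,interpolation=cv2.INTER_CUBIC))
E
```

```text
scene0 foot ellipse ((0.5258351564407349, 0.02501099370419979), (0.15082061290740967, 0.17190761864185333), 15.23422908782959) ((284.11346435546875, 227.06968688964844), (45.625465393066406, 73.72148132324219), 88.73026275634766)
peg pts 76 [0.536  0.0269 0.0502] [0.5406 0.0325 0.0695]
283 288 207 222
flask 480 [0.482 0.198 0.102] [0.572 0.244 0.145]
flask mean [0.55269871 0.22113862 0.12425033]
side0 foot ellipse ((0.5277103185653687, 0.0285060852766037), (0.10294065624475479, 0.10463067144155502), 163.9518280029297) ((297.9193420410156, 256.1571350097656), (37.621856689453125, 48.58403778076172), 90.34033203125)
peg pts 79 [0.5295 0.03   0.0502] [0.5367 0.0342 0.0678]
295 300 235 249
flask 2360 [0.414 0.209 0.044] [0.56  0.264 0.144]
flask mean [0.49026418 0.24343564 0.10073854]
```

View pics/crop1.png

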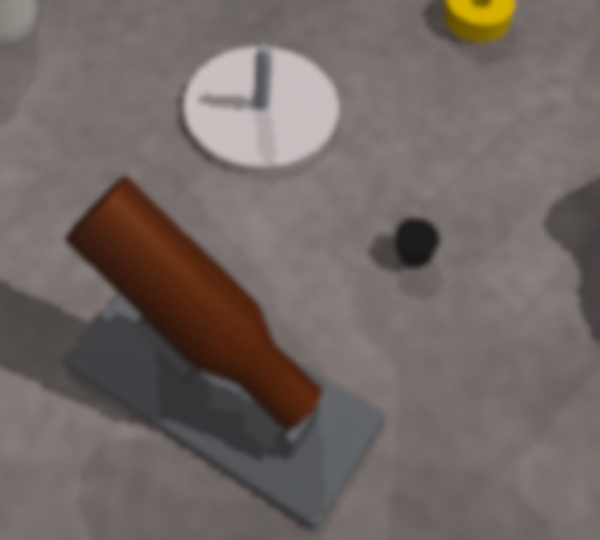

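```bash
cat >> h.py <<'E'
def go(x,y,z,yaw=None,cmd=None):
    """units of move from present pose to world target; yaw = angle (deg) of tool y in world"""
    from station import manip
    from scipy.spatial.transform import Rotation as Ro
    s=manip.sense();R=Ro.from_quat(s['tool_rot']).as_matrix();p=s['tcp_pos'] if cmd is None else np.array(cmd)
    d=R.T@(np.array([x,y,z])-p);cy=np.degrees(np.arctan2(R[1,1],R[0,1]))
    tw=0
    if yaw is not None:
        e=(yaw-cy+90)%180-90; tw=-np.radians(e)/.5   # tool z down
    print('t',round(s['t'],2),'p',p.round(4),'yaw',cy.round(2),'gap',round(s['finger_gap'],3),'F',s['force'].round(2),'q6',s['q'][5].round(2),'-> units',(d/.4).round(4),'twist',round(tw,3),'dist',np.linalg.norm(d).round(3))
def shot(n,out):
    from station import manip
    c=manip.get_calibration(n);p,d=manip.snapshot(n)
    cv2.imwrite(f"pics/{out}.png",p[:,:,::-1]);np.savez(f"pics/{out}.npz",p=p,d=d,**{k:c[k] for k in("vfov","cx","cy","pose")})
E
python3 -c "
from h import *
go(.38,.29,.28,69);go(.45,-.15,.26,69)"
```

```text
t 0.15 p [0.2349 0.5786 0.2415] yaw 67.9 gap 1.004 F [-0.12  0.67 -0.44] q6 -0.18 -> units [-0.6077 -0.5322 -0.0954] twist -0.039 dist 0.325
t 0.15 p [0.2349 0.5786 0.2415] yaw 67.9 gap 1.004 F [-0.12  0.67 -0.44] q6 -0.18 -> units [-1.1837 -1.4854 -0.044 ] twist -0.039 dist 0.76
```

>>> move_arm:
  deltas:
    - [-0.6,-0.53,-0.09,0,100]
    - [-0.6,-0.53,-0.09,0,100]
    - [-0.6,-0.53,-0.09,0,100]
    - [-0.6,-0.53,-0.09,0,100]
    - [-0.6,-0.53,-0.09,0,100]
    - [-0.6,-0.53,-0.09,0,100]
    - [-0.6,-0.53,-0.09,0,100]
    - [-0.6,-0.53,-0.09,0,100]
  force: 40

```text
t: 0.82
tcp_pos: [0.3785, 0.2896, 0.2786]
tool_rot: [0.192, 0.981, -0.0, 0.0]
force: [0.3, -1.1, -0.8]
finger_gap: 0.999
```

```bash
python3 -c "
from h import *
go(.40,-.02,.28,69);go(.45,-.15,.26,69)"
```

```text
t 0.82 p [0.3785 0.2896 0.2786] yaw 67.83 gap 0.999 F [ 0.32 -1.08 -0.79] q6 -0.76 -> units [-0.3418 -0.6966 -0.0029] twist -0.041 dist 0.31
t 0.82 p [0.3785 0.2896 0.2786] yaw 67.83 gap 0.999 F [ 0.32 -1.08 -0.79] q6 -0.76 -> units [-0.5801 -0.9504  0.0474] twist -0.041 dist 0.446
```

>>> move_arm:
  deltas:
    - [-0.58,-0.95,0.05,0,80]
    - [-0.58,-0.95,0.05,0,80]
    - [-0.58,-0.95,0.05,0,80]
    - [-0.58,-0.95,0.05,0,80]
    - [-0.58,-0.95,0.05,0,80]
    - [-0.58,-0.95,0.05,0,80]
    - [-0.58,-0.95,0.05,0,80]
    - [-0.58,-0.95,0.05,0,80]

```text
t: 1.48
tcp_pos: [0.4313, -0.0383, 0.2633]
tool_rot: [0.192, 0.981, 0.0, 0.0]
force: [1.1, -1.0, -0.1]
finger_gap: 0.798
```

```bash
python3 -c "
from h import *
go(.45,-.17,.26,69)"
```

```text
t 1.48 p [ 0.4313 -0.0383  0.2633] yaw 67.88 gap 0.798 F [ 1.05 -1.04 -0.06] q6 -1.53 -> units [-0.1673 -0.2874  0.0083] twist -0.039 dist 0.133
```

```bash
python3 -c "
from h import *
shot('wrist','w1')"
```

```text
(no output)
```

View pics/w1.png

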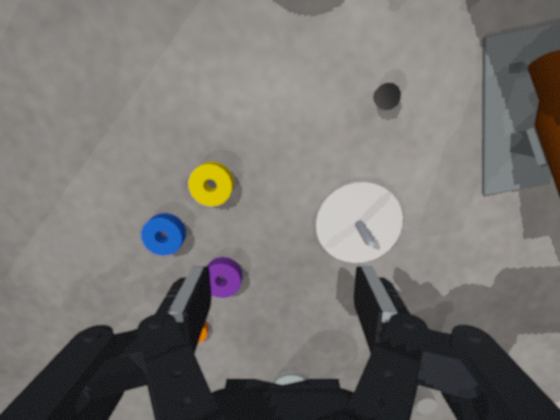

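>>> move_arm:
  deltas:
    - [-0.17,-0.29,0.01,0,80]
    - [-0.17,-0.29,0.01,0,80]
    - [-0.17,-0.29,0.01,0,80]
    - [-0.17,-0.29,0.01,0,80]
    - [-0.17,-0.29,0.01,0,80]
    - [-0.17,-0.29,0.01,0,80]
    - [-0.17,-0.29,0.01,0,80]
    - [-0.17,-0.29,0.01,0,80]

```text
t: 2.2
tcp_pos: [0.4503, -0.1674, 0.2592]
tool_rot: [0.191, 0.982, 0.0, -0.001]
force: [0.3, -0.4, 0.4]
finger_gap: 0.798
```

Run:
```python
from h import *
shot('wrist','w2')
for n in("w1","w2"):
    z=load(n);C=cloud(z);hs=cv2.cvtColor(z['p'],cv2.COLOR_RGB2HSV)
    print(n,z['pose'][:3,3].round(4))
    for k,(a,b) in hsvr.items():
        m=cv2.inRange(hs,a,b);nn,l,st,ce=cv2.connectedComponentsWithStats(m)
        for i in range(1,nn):
            if st[i,4]>300:
                h=.022 if k!='orange' else .014
                q=C[(l==i)&(abs(C[...,2]-h)<.005)]
                if len(q): print(k,st[i],ce[i].round(0),'top c',((q.min(0)+q.max(0))/2).round(4),np.ptp(q,axis=0).round(3))
    m=(hs[...,2]>140)&(hs[...,1]<60)&(abs(C[...,2]-.008)<.005)
    cnt,_=cv2.findContours(m.astype(np.uint8),cv2.RETR_EXTERNAL,cv2.CHAIN_APPROX_NONE);c=max(cnt,key=cv2.contourArea)
    P=np.array([plane(z,u,v,.008)[:2] for u,v in c[:,0].astype(float)],np.float32)
    print('foot',cv2.fitEllipse(P),len(P))
    q=C[(C[...,2]>.06)&(C[...,2]<.075)&(np.hypot(C[...,0]-.53,C[...,1]-.028)<.03)];print('pegtip',len(q),((q.min(0)+q.max(0))/2).round(4) if len(q) else '')
```

```text
w1 [ 0.355  -0.0071  0.3967]
blue [ 142  214   43   41 1357] [163. 234.] top c [ 0.4494 -0.2077  0.0215] [0.051 0.05  0.009]
yellow [ 189  162   45   44 1492] [211. 184.] top c [ 0.4129 -0.1223  0.0216] [0.051 0.051 0.009]
purple [ 207  257   35   41 1156] [224. 277.] top c [ 0.5344 -0.1635  0.0213] [0.052 0.046 0.009]
foot ((0.5318350791931152, 0.02677854150533676), (0.10911493003368378, 0.11092972010374069), 103.10326385498047) 246
pegtip 87 [0.5303 0.0268 0.0656]
w2 [ 0.3741 -0.1364  0.3928]
blue [ 228  163   43   44 1389] [249. 185.] top c [ 0.4494 -0.2081  0.0218] [0.051 0.05  0.01 ]
yellow [ 284  105   46   47 1571] [306. 128.] top c [ 0.4129 -0.1235  0.0219] [0.05  0.05  0.009]
purple [ 288  212   42   43 1374] [308. 233.] top c [ 0.5344 -0.1664  0.0217] [0.052 0.051 0.009]
foot ((0.5317162871360779, 0.026548173278570175), (0.10888484120368958, 0.11212203651666641), 134.83084106445312) 267
pegtip 109 [0.531  0.0263 0.0655]
```

View pics/w2.png

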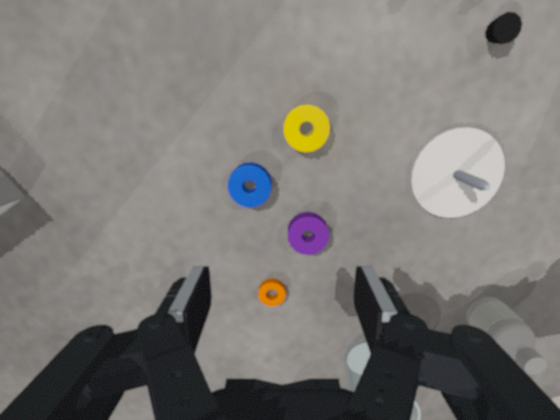

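Wrist view shows blue (249,185), yellow, purple, orange (272,292), foot and peg (458,172). Going over the blue ring.

```bash
python3 -c "
from h import *
go(.4494,-.208,.06,69);go(.4494,-.208,.012,69)"
```

```text
t 2.25 p [ 0.4505 -0.1674  0.2594] yaw 68.02 gap 0.801 F [ 1.28 -0.09 -0.04] q6 -1.78 -> units [-0.0358 -0.0952  0.4983] twist -0.034 dist 0.203
t 2.25 p [ 0.4505 -0.1674  0.2594] yaw 68.02 gap 0.801 F [ 1.28 -0.09 -0.04] q6 -1.78 -> units [-0.0359 -0.0953  0.6183] twist -0.034 dist 0.251
```

>>> move_arm:
  deltas:
    - [-0.036,-0.095,0.1,0,80]
    - [-0.036,-0.095,0.2,0,80]
    - [-0.036,-0.095,0.3,0,80]
    - [-0.036,-0.095,0.4,0,80]
    - [-0.036,-0.095,0.48,0,80]
    - [-0.036,-0.095,0.55,0,80]
    - [-0.036,-0.095,0.6,0,80]
    - [-0.036,-0.095,0.618,0,80]

```text
t: 2.92
tcp_pos: [0.4488, -0.2079, 0.0096]
tool_rot: [0.191, 0.982, 0.001, -0.002]
force: [0.1, -0.4, -0.3]
finger_gap: 0.799
```

```bash
python3 -c "
from h import *
shot('wrist','w3');go(.4494,-.208,.012,69)"
```

```text
t 2.97 p [ 0.4489 -0.2081  0.0098] yaw 67.98 gap 0.801 F [ 0.2  -0.33 -0.98] q6 -1.85 -> units [-0.001   0.0007 -0.0054] twist -0.036 dist 0.002
```

View pics/w3.png

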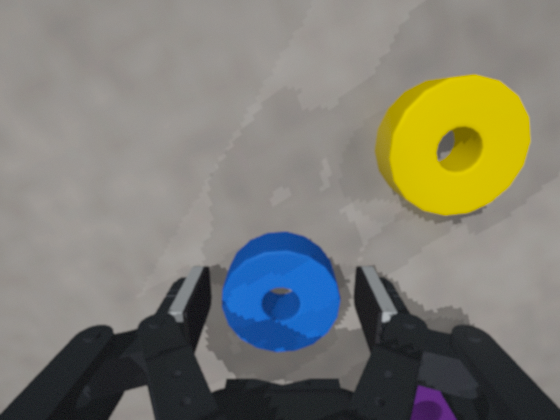

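The blue ring sits between the pads, centred at (281,295). Closing.

>>> move_arm:
  deltas:
    - [0,0,-0.006,0,50]
    - [0,0,-0.006,0,40]
    - [0,0,-0.006,0,40]
    - [0,0,-0.006,0,40]
    - [0,0,-0.006,0,40]
    - [0,0,-0.006,0,40]
    - [0,0,-0.006,0,40]
    - [0,0,-0.006,0,40]
  force: 40

```text
t: 3.63
tcp_pos: [0.4508, -0.2105, 0.0159]
tool_rot: [0.192, 0.981, -0.001, 0.001]
force: [0.0, 1.0, 7.2]
finger_gap: 0.585
```

```bash
python3 -c "
from h import *
go(.531,.0267,.13,69)"
```

```text
t 3.63 p [ 0.4508 -0.2105  0.0159] yaw 67.89 gap 0.585 F [0.05 0.98 7.25] q6 -1.85 -> units [ 0.0368  0.6247 -0.2857] twist -0.039 dist 0.275
```

>>> move_arm:
  deltas:
    - [0,0,-0.05,0,40]
    - [0,0,-0.12,0,40]
    - [0,0,-0.2,0,40]
    - [0,0,-0.28,0,40]
    - [0,0.1,-0.3,0,40]
    - [0,0.2,-0.3,0,40]
    - [0,0.3,-0.3,0,40]
    - [0,0.4,-0.3,0,40]

```text
t: 4.3
tcp_pos: [0.5106, -0.0606, 0.1355]
tool_rot: [0.192, 0.981, -0.0, 0.001]
force: [0.8, -0.0, -0.8]
finger_gap: 0.585
```

```bash
python3 -c "
from h import *
shot('wrist','w4');go(.531,.0267,.13,69)"
```

```text
t 4.35 p [ 0.5125 -0.054   0.1355] yaw 68.08 gap 0.588 F [ 1.56  3.74 -0.16] q6 -1.52 -> units [0.0324 0.2044 0.0145] twist -0.032 dist 0.083
```

View pics/w4.png

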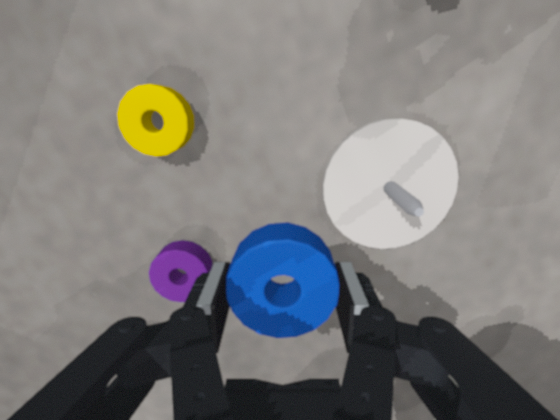

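Held: the blue ring is at (283,283) and the peg base at (390,188). Measure the ring in the tool frame.

```bash
cat >> h.py <<'E'
def ringtool(n,col,tcp,R,thr=.004):
    z=load(n);C=cloud(z);hs=cv2.cvtColor(z['p'],cv2.COLOR_RGB2HSV);a,b=hsvr[col]
    m=cv2.inRange(hs,a,b);nn,l,st,ce=cv2.connectedComponentsWithStats(m);i=1+np.argmax(st[1:,4])
    q=C[l==i];top=np.percentile(q[:,2],90);q=q[abs(q[:,2]-top)<thr]
    A=np.c_[q[:,:2]-q[:,:2].mean(0),np.ones(len(q))];co,*_=np.linalg.lstsq(A,q[:,2],rcond=None)
    c=(q.min(0)+q.max(0))/2;c[2]=co[2]
    print(col,'n',len(q),'top centre',c.round(4),'slopes',co[:2].round(3),'ext',np.ptp(q,axis=0).round(3),'offset from tcp world',(c-tcp).round(4),'tool',(R.T@(c-tcp)).round(4))
E
python3 - <<'E'
from h import *
from station import manip
from scipy.spatial.transform import Rotation as Ro
s=manip.sense();R=Ro.from_quat(s['tool_rot']).as_matrix()
z=load('w4');print(z['pose'][:3,3])
# tcp at picture time from wrist pose relation in w2
z2=load('w2')
for t in (s['tcp_pos'],): ringtool('w4','blue',t,R)
E
```

```text
[ 0.43418672 -0.02921222  0.26880857]
blue n 8270 top centre [ 0.5096 -0.0602  0.1431] slopes [ 0.007 -0.005] ext [0.051 0.052 0.006] offset from tcp world [-0.0028 -0.0062  0.0076] tool [ 0.0003 -0.0068 -0.0077]
```

```bash
python3 -c "
from h import *
go(.532,.0263,.11,69)"
```

```text
t 4.35 p [ 0.5125 -0.054   0.1355] yaw 68.08 gap 0.588 F [ 1.56  3.74 -0.16] q6 -1.52 -> units [0.0298 0.2042 0.0645] twist -0.032 dist 0.086
```

>>> move_arm:
  deltas:
    - [0.015,0.08,0,0,40]
    - [0.025,0.15,0.02,0,40]
    - [0.03,0.2,0.05,0,40]
    - [0.03,0.2,0.065,0,40]
    - [0.03,0.2,0.065,0,40]
    - [0.03,0.2,0.065,0,40]
    - [0.03,0.2,0.065,0,40]
    - [0.03,0.2,0.065,0,40]

```text
t: 5.02
tcp_pos: [0.5293, 0.0156, 0.1091]
tool_rot: [0.193, 0.981, -0.0, 0.0]
force: [0.2, -0.0, -1.1]
finger_gap: 0.587
```

Run:
```python
from h import *
go(.532,.0263,.0235,69)
shot('wrist','w5')
from station import manip
from scipy.spatial.transform import Rotation as Ro
s=manip.sense();R=Ro.from_quat(s['tool_rot']).as_matrix()
ringtool('w5','blue',s['tcp_pos'],R)
```

```text
t 5.02 p [0.5293 0.0156 0.1091] yaw 67.79 gap 0.587 F [ 0.25 -0.04 -1.08] q6 -1.36 -> units [0.0041 0.0273 0.2139] twist -0.042 dist 0.086
blue n 8282 top centre [0.5284 0.0159 0.1167] slopes [ 0.006 -0.004] ext [0.051 0.052 0.006] offset from tcp world [-0.001   0.0002  0.0076] tool [ 0.001  -0.0002 -0.0076]
```

View pics/w5.png

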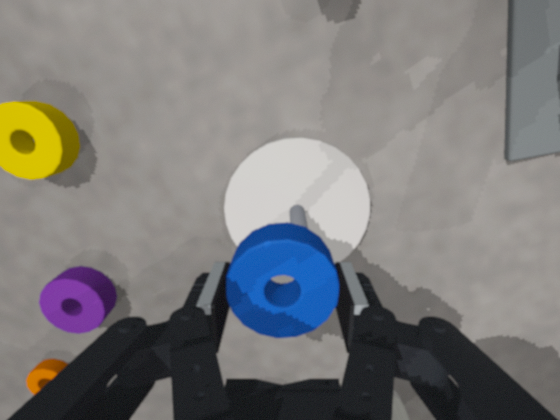

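>>> move_arm:
  deltas:
    - [0.004,0.027,0,0,40]
    - [0.004,0.027,0,0,40]
    - [0.004,0.027,0,0,40]
    - [0.004,0.027,0.02,0,40]
    - [0.004,0.027,0.05,0,40]
    - [0.004,0.027,0.08,0,40]
    - [0.004,0.027,0.1,0,40]
    - [0.004,0.027,0.1,0,40]

```text
t: 5.73
tcp_pos: [0.5312, 0.0274, 0.0668]
tool_rot: [0.192, 0.981, -0.0, -0.001]
force: [0.9, -0.5, 0.2]
finger_gap: 0.59
```

Run:
```python
from h import *
go(.532,.0263,.0235,69)
shot('scene','s5')
shot('wrist','w6')
p=cv2.imread('pics/s5.png')[170:260,240:340];q=cv2.imread('pics/w6.png')
cv2.imwrite('pics/s5c.png',np.hstack([cv2.resize(p,(466,420),interpolation=cv2.INTER_CUBIC),cv2.resize(q[:, 140:460],(320,420))]))
```

```text
t 5.73 p [0.5312 0.0274 0.0668] yaw 67.9 gap 0.59 F [ 0.92 -0.51  0.2 ] q6 -1.34 -> units [-0.0031 -0.0017  0.1082] twist -0.038 dist 0.043
```

View pics/s5c.png

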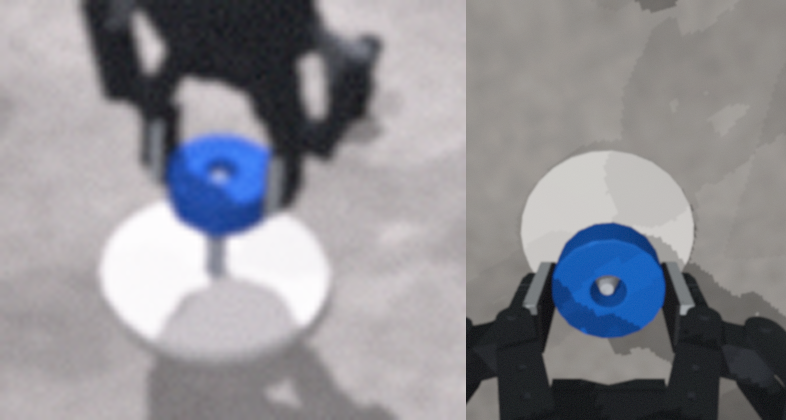

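The peg tip is visible in the bore. Lowering it onto the foot.

>>> move_arm:
  deltas:
    - [-0.002,-0.001,0.02,0,40]
    - [-0.002,-0.001,0.04,0,40]
    - [-0.002,-0.001,0.06,0,40]
    - [-0.002,-0.001,0.08,0,40]
    - [-0.002,-0.001,0.095,0,40]
    - [-0.002,-0.001,0.106,0,40]
    - [-0.002,-0.001,0.106,0,40]
    - [-0.002,-0.001,0.106,0,40]

```text
t: 6.5
tcp_pos: [0.5321, 0.0268, 0.0258]
tool_rot: [0.192, 0.981, -0.0, -0.0]
force: [-0.7, -1.0, -0.7]
finger_gap: 0.59
```

Run:
```python
from h import *
go(.532,.0263,.0225,69)
```

```text
t 6.5 p [0.5321 0.0268 0.0258] yaw 67.9 gap 0.59 F [-0.73 -1.   -0.72] q6 -1.34 -> units [-0.0002 -0.0014  0.0082] twist -0.039 dist 0.003
```

>>> move_arm:
  deltas:
    - [0,0,0.006,0,40]
    - [0,0,0.006,0,40]
    - [0,0,0.006,0,66]
    - [0,0,0.004,0,78]
    - [0,0,0.002,0,78]
    - [0,0,0,0,78]
    - [0,0,-0.02,0,78]
    - [0,0,-0.06,0,78]

```text
t: 7.17
tcp_pos: [0.5311, 0.0269, 0.0495]
tool_rot: [0.192, 0.981, -0.0, -0.002]
force: [-0.4, -0.2, 0.3]
finger_gap: 0.78
```

>>> move_arm:
  deltas:
    - [0,0,-0.05,0,78]
    - [0,0,-0.1,0,78]
    - [0,0,-0.2,0,78]
    - [0,0,-0.3,0,78]
    - [0,-0.03,-0.34,0,70]
    - [0,-0.1,-0.34,0,70]
    - [0,-0.2,-0.34,0,70]
    - [0,-0.3,-0.34,0,70]

```text
t: 7.83
tcp_pos: [0.487, -0.0848, 0.1876]
tool_rot: [0.19, 0.982, -0.0, 0.001]
force: [0.8, -1.0, -0.5]
finger_gap: 0.706
```

Run:
```python
from h import *
shot('wrist','w7')
from station import manip
from scipy.spatial.transform import Rotation as Ro
s=manip.sense();R=Ro.from_quat(s['tool_rot']).as_matrix()
ringtool('w7','blue',s['tcp_pos'],R)
z=load('w7');C=cloud(z);hs=cv2.cvtColor(z['p'],cv2.COLOR_RGB2HSV)
m=(cv2.inRange(hs,*hsvr['orange'])>0)&(abs(C[...,2]-.014)<.004);q=C[m];print(len(q),((q.min(0)+q.max(0))/2).round(4),np.ptp(q,axis=0))
go(.60,-.242,.06,69)
```

```text
blue n 590 top centre [0.5281 0.0397 0.0316] slopes [-0.003 -0.007] ext [0.041 0.022 0.004] offset from tcp world [ 0.0436  0.131  -0.1555] tool [0.0094 0.1384 0.1549]Traceback (most recent call last):
  File "<stdin>", line 8, in <module>
    return umr_minimum(a, axis, None, out, keepdims, initial, where)
ValueError: zero-size array to reduction operation minimum which has no identity
```

View pics/w7.png

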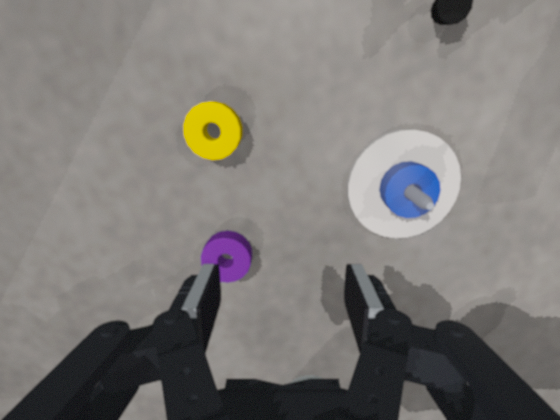

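Blue ring seated on the foot around the peg at (408,188), flat, top about 31 mm up. Now the orange ring and the beaker's clearance.

Run:
```python
from h import *
z=load('w2');C=cloud(z);hs=cv2.cvtColor(z['p'],cv2.COLOR_RGB2HSV)
print(hs[292,262],hs[285,265])
m=cv2.inRange(hs,(4,150,120),(19,255,255));m[:250]=0;m[330:]=0
q=C[(m>0)&(abs(C[...,2]-.014)<.004)];print(len(q),((q.min(0)+q.max(0))/2).round(4),np.ptp(q,axis=0).round(3))
z=load('scene0');C=cloud(z)
q=C[255:320,155:212].reshape(-1,3);k=(q[:,2]>.03)&(q[:,2]<.12);print('beaker',q[k].min(0).round(3),q[k].max(0).round(3))
print('beaker base est',plane(z,189,311,0).round(3),'mouth',plane(z,184,279,.1).round(3))
print('bottle base',plane(z,285,306,0).round(3),'top',plane(z,286,275,.1).round(3))
go(.60,-.242,.06,69)
```

```text
[ 18 255 219] [ 18 255 216]
490 [ 0.5988 -0.2421  0.0139] [0.037 0.037 0.008]
beaker [ 0.717 -0.197  0.03 ] [ 0.802 -0.114  0.103]
beaker base est [ 0.759 -0.155  0.   ] mouth [ 0.764 -0.152  0.1  ]
bottle base [0.742 0.026 0.   ] top [0.75  0.024 0.1  ]
t 7.88 p [ 0.4845 -0.0913  0.1871] yaw 67.77 gap 0.699 F [-2.38 -2.48 -0.6 ] q6 -1.59 -> units [-0.4094 -0.2382  0.3193] twist -0.043 dist 0.228
```

>>> move_arm:
  deltas:
    - [-0.08,-0.05,0.0,0,65]
    - [-0.16,-0.1,0.0,0,65]
    - [-0.24,-0.15,0.03,0,65]
    - [-0.32,-0.19,0.1,0,65]
    - [-0.38,-0.22,0.18,0,65]
    - [-0.407,-0.238,0.26,0,65]
    - [-0.407,-0.238,0.3,0,65]
    - [-0.407,-0.238,0.32,0,65]

```text
t: 8.55
tcp_pos: [0.6006, -0.2337, 0.0549]
tool_rot: [0.192, 0.981, 0.001, -0.003]
force: [-0.7, 0.1, 0.1]
finger_gap: 0.65
```

Run:
```python
from h import *
go(.5988,-.2421,.014,69)
shot('wrist','w8')
z=load('w8');C=cloud(z);hs=cv2.cvtColor(z['p'],cv2.COLOR_RGB2HSV)
m=cv2.inRange(hs,(4,150,100),(19,255,255))
q=C[(m>0)&(abs(C[...,2]-.014)<.004)];print(len(q),((q.min(0)+q.max(0))/2).round(4),np.ptp(q,axis=0).round(3))
```

```text
t 8.55 p [ 0.6006 -0.2337  0.0549] yaw 67.81 gap 0.65 F [-0.74  0.12  0.13] q6 -1.73 -> units [-0.0043 -0.0214  0.1022] twist -0.041 dist 0.042
2554 [ 0.5994 -0.2424  0.0139] [0.038 0.037 0.008]
```

View pics/w8.png

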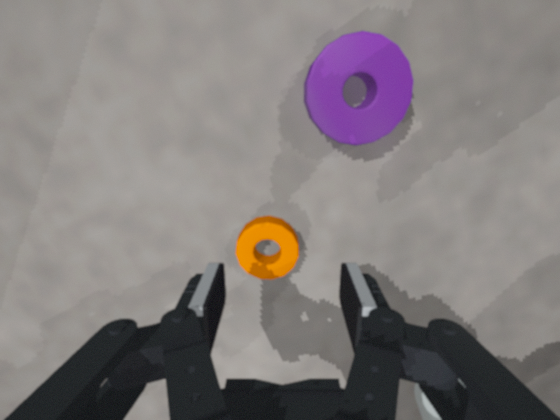

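Orange ring at (267,248), between the jaws after a small shift. Lateral shift first, then descend and close.

>>> move_arm:
  deltas:
    - [-0.005,-0.022,0,0,65]
    - [-0.005,-0.022,0.02,0,65]
    - [-0.005,-0.022,0.05,0,65]
    - [-0.005,-0.022,0.075,0,65]
    - [-0.005,-0.022,0.09,0,65]
    - [-0.005,-0.022,0.098,0,65]
    - [-0.005,-0.022,0.1,0,65]
    - [-0.005,-0.022,0.1,0,65]

```text
t: 9.27
tcp_pos: [0.6006, -0.2425, 0.0178]
tool_rot: [0.192, 0.981, 0.0, -0.0]
force: [0.3, 0.0, -0.9]
finger_gap: 0.65
```

>>> move_arm:
  deltas:
    - [0,0,0,0,55]
    - [0,0,0,0,45]
    - [0,0,0,0,35]
    - [0,0,0,0,25]
    - [0,0,0,0,25]
    - [0,0,0,0,25]
    - [0,0,0,0,25]
    - [0,0,0,0,25]
  force: 30

```text
t: 9.93
tcp_pos: [0.6011, -0.2429, 0.019]
tool_rot: [0.192, 0.981, -0.0, 0.001]
force: [-1.2, -0.0, 5.9]
finger_gap: 0.419
```

>>> move_arm:
  deltas:
    - [0,0,-0.05,0,25]
    - [0,0,-0.1,0,25]
    - [0,0,-0.18,0,25]
    - [0,0,-0.25,0,25]
    - [0,0,-0.3,0,25]
    - [0,0,-0.3,0,25]
    - [0,0,-0.3,0,25]
    - [0,0,-0.3,0,25]

```text
t: 10.6
tcp_pos: [0.5999, -0.2422, 0.137]
tool_rot: [0.192, 0.981, 0.0, -0.001]
force: [-1.1, 0.1, -0.2]
finger_gap: 0.419
```

Run:
```python
from h import *
go(.531,.0267,.13,69)
hsvr['orange']=((4,150,100),(19,255,255))
shot('wrist','w9')
from station import manip
from scipy.spatial.transform import Rotation as Ro
s=manip.sense();R=Ro.from_quat(s['tool_rot']).as_matrix()
ringtool('w9','orange',s['tcp_pos'],R)
```

```text
t 10.6 p [ 0.5999 -0.2422  0.137 ] yaw 67.89 gap 0.419 F [-1.07  0.1  -0.24] q6 -1.74 -> units [0.4125 0.5581 0.0185] twist -0.039 dist 0.278
orange n 3578 top centre [ 0.5984 -0.2416  0.1334] slopes [0.008 0.001] ext [0.037 0.038 0.006] offset from tcp world [-0.0012  0.0005 -0.003 ] tool [0.0013 0.     0.003 ]
```

View pics/w9.png

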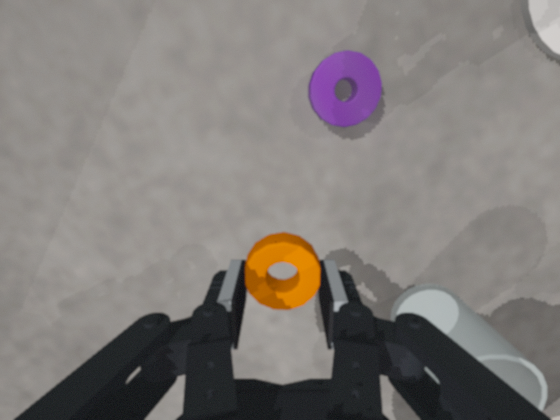

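Orange ring held level, bore open at (283,271). Moving over the peg.

>>> move_arm:
  deltas:
    - [0.05,0.07,0,0,25]
    - [0.1,0.14,0,0,25]
    - [0.16,0.22,0,0,25]
    - [0.22,0.3,0,0,25]
    - [0.28,0.38,0,0,25]
    - [0.34,0.46,0.02,0,25]
    - [0.38,0.52,0.04,0,25]
    - [0.412,0.557,0.05,0,25]

```text
t: 11.32
tcp_pos: [0.529, 0.0289, 0.1159]
tool_rot: [0.191, 0.982, 0.0, -0.003]
force: [-0.5, -0.5, -0.4]
finger_gap: 0.421
```

Run:
```python
from h import *
go(.532,.0262,.10,69)
```

```text
t 11.32 p [0.529  0.0289 0.1159] yaw 68.02 gap 0.421 F [-0.52 -0.52 -0.35] q6 -1.34 -> units [-0.0098 -0.0034  0.0397] twist -0.034 dist 0.016
```

>>> move_arm:
  deltas:
    - [-0.003,0,0,0,25]
    - [-0.003,0,0,0,25]
    - [-0.003,0,0.02,0,25]
    - [-0.003,0,0.04,0,25]
    - [-0.003,0,0.06,0,25]
    - [-0.003,0,0.08,0,25]
    - [-0.003,0,0.08,0,25]
    - [-0.003,0,0.08,0,25]

```text
t: 11.98
tcp_pos: [0.5325, 0.0248, 0.0852]
tool_rot: [0.192, 0.981, -0.0, -0.001]
force: [0.3, 0.8, -0.1]
finger_gap: 0.417
```

Run:
```python
from h import *
go(.532,.0262,.049,69)
shot('wrist','w10')
```

```text
t 11.98 p [0.5325 0.0248 0.0852] yaw 67.84 gap 0.417 F [ 0.3   0.8  -0.13] q6 -1.35 -> units [0.0024 0.0028 0.0906] twist -0.04 dist 0.036
```

View pics/w10.png

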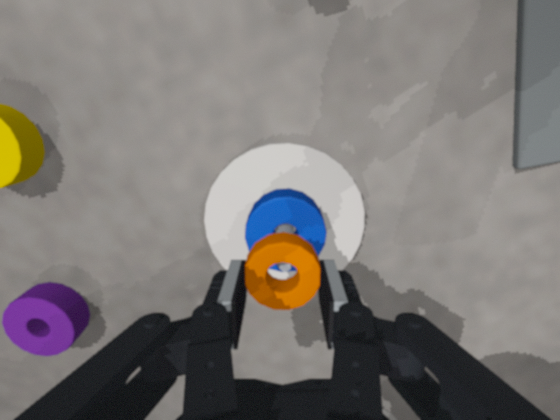

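The peg tip shows in the orange bore at (285,265). Continuing down.

>>> move_arm:
  deltas:
    - [0.001,0.003,0,0,25]
    - [0.001,0.003,0.02,0,25]
    - [0.001,0.003,0.04,0,25]
    - [0.001,0.003,0.06,0,25]
    - [0.001,0.003,0.075,0,25]
    - [0.001,0.003,0.088,0,25]
    - [0.001,0.003,0.088,0,25]
    - [0.001,0.003,0.088,0,25]

```text
t: 12.7
tcp_pos: [0.5327, 0.0266, 0.0504]
tool_rot: [0.192, 0.981, -0.0, -0.001]
force: [0.7, -0.3, -0.6]
finger_gap: 0.418
```

Run:
```python
from h import *
go(.532,.0262,.048,69)
```

```text
t 12.7 p [0.5327 0.0266 0.0504] yaw 67.9 gap 0.418 F [ 0.65 -0.32 -0.56] q6 -1.34 -> units [ 0.0013 -0.0016  0.006 ] twist -0.038 dist 0.003
```

>>> move_arm:
  deltas:
    - [0,0,0.006,0,25]
    - [0,0,0.006,0,25]
    - [0,0,0.006,0,55]
    - [0,0,0.004,0,66]
    - [0,0,0.002,0,66]
    - [0,0,0,0,66]
    - [0,0,-0.03,0,66]
    - [0,0,-0.08,0,66]

```text
t: 13.37
tcp_pos: [0.5315, 0.0267, 0.0818]
tool_rot: [0.192, 0.981, -0.0, -0.002]
force: [-0.3, 0.0, -0.1]
finger_gap: 0.662
```

Run:
```python
from h import *
go(.50,.12,.27)
shot('side','d11')
p=cv2.imread('pics/d11.png')[210:290,250:350];cv2.imwrite('pics/d11c.png',cv2.resize(p,None,fx=5,fy=5,interpolation=cv2.INTER_CUBIC))
# flask axis from side0 + scene0 cloud
q=np.load('pics/fl_side0.npy');qs=np.load('pics/fl_scene0.npy')
from scipy.optimize import least_squares
def res(a,q):
    p=np.array([a[0],a[1],a[2]]);th,ph=a[3],a[4];d=np.array([-np.cos(ph)*np.cos(th),-np.cos(ph)*np.sin(th),-np.sin(ph)])
    v=q-p;t=v@d;r=np.linalg.norm(v-np.outer(t,d),axis=1);return r-.025
# body points: upper part
for nm,Q in(("side",q),):
    b=Q[Q[:,0]>.485]
    s=least_squares(lambda a:np.r_[res(a,b),.01*(a[0]-.53)],[.53,.22,.1,0.1,.52],loss='soft_l1',f_scale=.002)
    print(nm,len(b),s.x.round(4),np.abs(res(s.x,b)).mean())
    a=s.x;th,ph=a[3],a[4];d=np.array([-np.cos(ph)*np.cos(th),-np.cos(ph)*np.sin(th),-np.sin(ph)])
    t=(Q-a[:3])@d;tt=np.percentile(t,[.5,99.5]);print('ext',tt,'base',a[:3]+d*tt[0],'mouth',a[:3]+d*tt[1],'yaw of axis',np.degrees(th))
```

```text
t 13.37 p [0.5315 0.0267 0.0818] yaw 67.89 gap 0.662 F [-0.28  0.05 -0.09] q6 -1.34 -> units [ 0.1629  0.186  -0.4701] twist 0 dist 0.212
side 1324 [ 0.5301  0.2271  0.1045 -0.1913  0.5165] 0.0009179234541053977
ext [-0.03356091  0.12708775] base [0.55872023 0.22159033 0.12109553] mouth [0.42157651 0.24814901 0.04175938] yaw of axis -10.959996962529768
```

View pics/d11c.png

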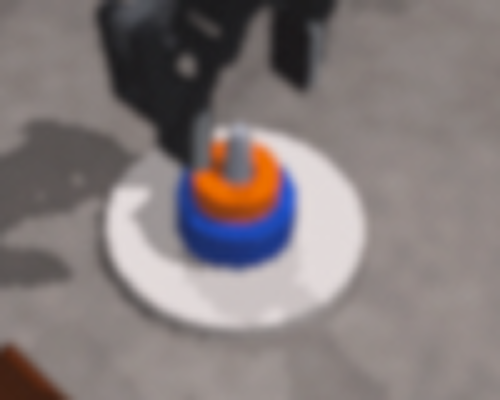

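Both rings are seated concentrically on the peg (side crop: orange on blue). Next: above the flask's base, jaws turned across its axis.

Run:
```python
from h import *
go(.536,.226,.25,79)
```

```text
t 13.42 p [0.5343 0.0264 0.0859] yaw 67.91 gap 0.663 F [-0.8   0.09  1.52] q6 -1.34 -> units [ 0.1823  0.4642 -0.4104] twist -0.387 dist 0.258
```

>>> move_arm:
  deltas:
    - [0,0,-0.1,0,66]
    - [0,0,-0.2,-0.1,66]
    - [0.02,0.05,-0.3,-0.2,100]
    - [0.07,0.14,-0.38,-0.3,100]
    - [0.12,0.24,-0.41,-0.387,100]
    - [0.15,0.34,-0.41,-0.387,100]
    - [0.18,0.43,-0.41,-0.387,100]
    - [0.182,0.464,-0.41,-0.387,100]

```text
t: 14.08
tcp_pos: [0.5347, 0.2295, 0.2482]
tool_rot: [0.095, 0.995, 0.001, 0.001]
force: [1.1, -0.9, -0.6]
finger_gap: 0.999
```

Run:
```python
from h import *
shot('wrist','w12');shot('scene','s12')
go(.536,.226,.25,79)
```

```text
t 14.18 p [0.5357 0.2299 0.2474] yaw 79.28 gap 1.001 F [ 0.49  0.15 -0.65] q6 -1.17 -> units [-0.0026 -0.0095 -0.0066] twist 0.01 dist 0.005
```

View pics/w12.png

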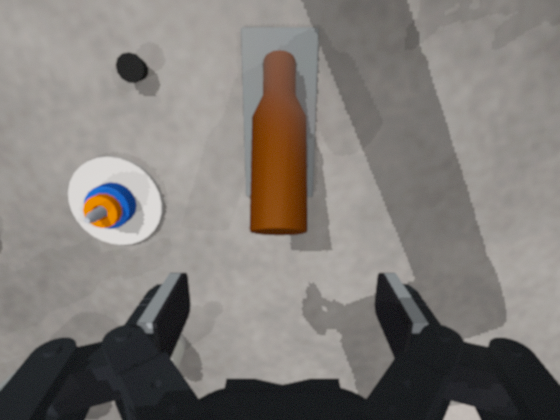

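Wrist view: flask nearly vertical in the image (base edge at (279,232), mouth at (279,55)), foot with both rings at (110,200). Fit its axis from this view.

Run:
```python
from h import *
from scipy.optimize import least_squares
z=load('w12');C=cloud(z);hs=cv2.cvtColor(z['p'],cv2.COLOR_RGB2HSV)
m=cv2.inRange(hs,(3,140,30),(17,255,255));m[:,:240]=0;m[:,320:]=0
m=cv2.erode(m,np.ones((3,3)))>0
q=C[m];q=q[(q[:,2]>.02)&(q[:,2]<.17)]
D=lambda a:np.array([-np.cos(a[4])*np.cos(a[3]),-np.cos(a[4])*np.sin(a[3]),-np.sin(a[4])])
def res(a,q):
    v=q-a[:3];d=D(a);return np.linalg.norm(v-np.outer(v@d,d),axis=1)-.025
b=q[q[:,0]>.485]
s=least_squares(lambda a:np.r_[res(a,b),.01*(a[0]-.53)],[.53,.22,.1,-.19,.52],loss='soft_l1',f_scale=.002);a=s.x
t=(q-a[:3])@D(a);tt=np.percentile(t,[.3,99.7]);print(len(b),np.abs(res(a,b)).mean(),'base',(a[:3]+D(a)*tt[0]).round(4),'mouth',(a[:3]+D(a)*tt[1]).round(4),'len',np.ptp(tt),'yaw',np.degrees(a[3]),'tilt',np.degrees(a[4]))
```

```text
4820 0.0007971773133650716 base [0.56   0.2217 0.1237] mouth [0.4566 0.2421 0.0637] len 0.12132606368444292 yaw -11.19497500228561 tilt 29.64503599270848
```

Run:
```python
from h import *
go(.538,.226,.1015,78.8)
```

```text
t 14.18 p [0.5357 0.2299 0.2474] yaw 79.28 gap 1.001 F [ 0.49  0.15 -0.65] q6 -1.17 -> units [-0.0067 -0.0094  0.3647] twist 0.017 dist 0.146
```

>>> move_arm:
  deltas:
    - [-0.006,-0.009,0,0.01,100]
    - [-0.006,-0.009,0.06,0.01,100]
    - [-0.006,-0.009,0.13,0.01,100]
    - [-0.006,-0.009,0.2,0.01,100]
    - [-0.006,-0.009,0.27,0.01,100]
    - [-0.006,-0.009,0.32,0.01,100]
    - [-0.006,-0.009,0.35,0.01,100]
    - [-0.006,-0.009,0.363,0.01,100]

```text
t: 14.85
tcp_pos: [0.5356, 0.2194, 0.0993]
tool_rot: [0.1, 0.995, -0.001, -0.003]
force: [0.2, -0.6, 0.1]
finger_gap: 1.002
```

Run:
```python
from h import *
shot('wrist','w13')
go(.538,.226,.1015,78.8)
```

```text
t 14.9 p [0.5359 0.2197 0.0995] yaw 78.56 gap 1.006 F [-0.12  0.15 -0.28] q6 -1.17 -> units [-0.0021  0.0166 -0.0051] twist -0.008 dist 0.007
```

View pics/w13.png

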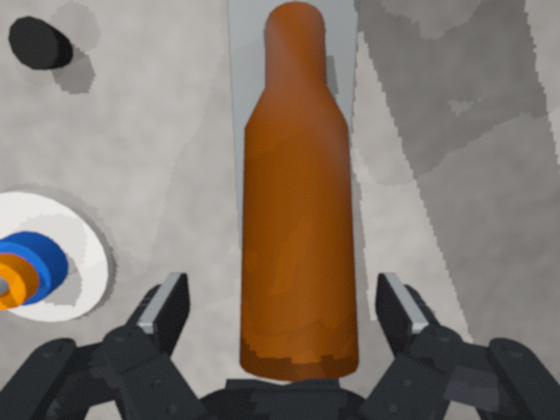

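The flask is centred at column 299 against jaw centre 283, which agrees with the computed 6.6 mm. Shift, then close lightly.

>>> move_arm:
  deltas:
    - [-0.002,0.016,-0.005,0,100]
    - [-0.002,0.016,-0.005,0,100]
    - [-0.002,0.016,-0.005,0,100]
    - [-0.002,0.016,-0.005,0,80]
    - [-0.002,0.016,-0.005,0,70]
    - [-0.002,0.016,-0.005,0,60]
    - [-0.002,0.016,-0.005,0,45]
    - [-0.002,0.016,-0.005,0,45]
  force: 25

```text
t: 15.57
tcp_pos: [0.5394, 0.2264, 0.1048]
tool_rot: [0.097, 0.995, -0.002, 0.0]
force: [0.2, -6.0, 5.0]
finger_gap: 0.587
```

>>> move_arm:
  deltas:
    - [0,0,0,0,45]
    - [0,0,0,0,45]
    - [0,0,0,0,45]
    - [0,0,-0.01,0,45]
    - [0,0,-0.03,0,45]
    - [0,0,-0.05,0,45]
    - [0,0,-0.075,0,45]
    - [0,0,-0.1,0,45]

```text
t: 16.23
tcp_pos: [0.5391, 0.2283, 0.1447]
tool_rot: [0.098, 0.995, 0.0, 0.0]
force: [0.3, -0.2, -2.3]
finger_gap: 0.581
```

Run:
```python
from h import *
shot('side','d14')
go(.538,.226,.26,78.8)
p=cv2.imread('pics/d14.png')[200:420,180:420];cv2.imwrite('pics/d14c.png',cv2.resize(p,None,fx=2.5,fy=2.5,interpolation=cv2.INTER_CUBIC))
```

```text
t 16.28 p [0.5405 0.2286 0.1469] yaw 78.71 gap 0.587 F [ 0.31  0.01 -1.06] q6 -1.16 -> units [ 0.0037 -0.0071 -0.2827] twist -0.003 dist 0.113
```

View pics/d14c.png

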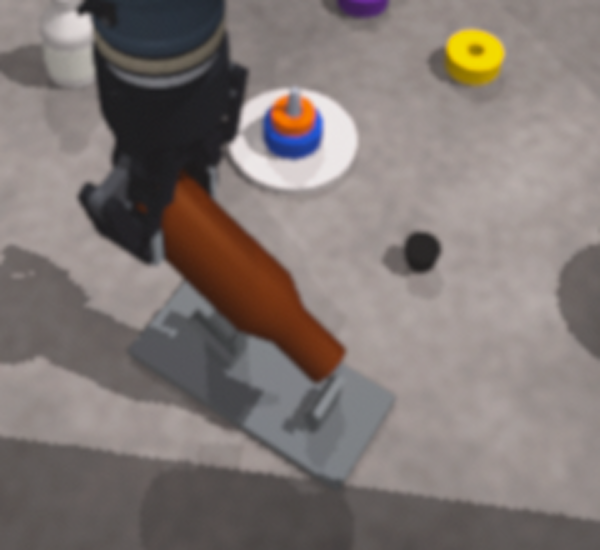

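Flask lifted clear of the rest, still tilted. Lift on and see whether it swings.

>>> move_arm:
  deltas:
    - [0,0,-0.05,0,45]
    - [0,0,-0.1,0,45]
    - [0,0,-0.16,0,45]
    - [0,0,-0.22,0,45]
    - [0,0,-0.28,0,45]
    - [0,0,-0.3,0,45]
    - [0,0,-0.3,0,45]
    - [0,0,-0.3,0,45]
  force: 20

```text
t: 16.95
tcp_pos: [0.5387, 0.228, 0.2635]
tool_rot: [0.098, 0.995, -0.0, -0.0]
force: [-0.6, -0.2, -2.1]
finger_gap: 0.586
```

Run:
```python
from h import *
shot('side','d15');shot('wrist','w15')
go(.538,.226,.26,78.8)
p=cv2.imread('pics/d15.png')[180:420,180:420];cv2.imwrite('pics/d15c.png',np.hstack([cv2.resize(p,(420,420)),cv2.imread('pics/w15.png')[:,100:460]]))
```

```text
t 17.05 p [0.5379 0.2278 0.262 ] yaw 78.7 gap 0.586 F [ 0.7  -0.11 -2.47] q6 -1.16 -> units [-0.001  -0.0043  0.005 ] twist -0.004 dist 0.003
```

View pics/d15c.png

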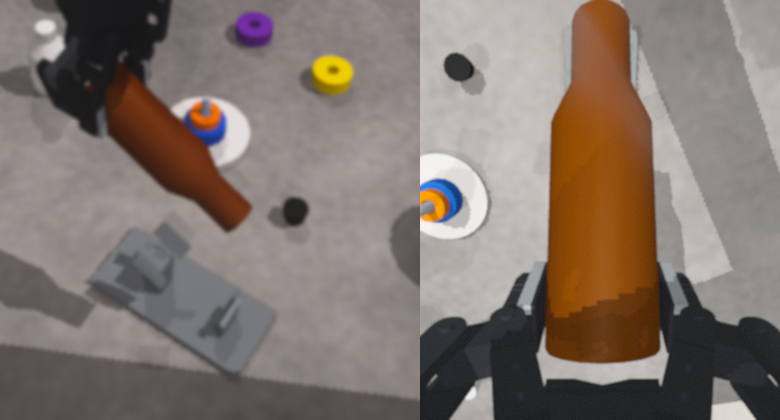

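At 20 N it stays at 30°: friction in the pads holds it. I'll try a sharp up-and-forward jerk, with soft stops, so that its inertia swings it in the light grip.

>>> move_arm:
  deltas:
    - [-0.01,0,0.01,0,45]
    - [-0.04,0,0.04,0,45]
    - [-0.1,0,0.1,0,45]
    - [-0.03,0,0.03,0,45]
    - [0.04,0,-0.04,0,45]
    - [0.08,0,-0.08,0,45]
    - [0.1,0,-0.1,0,45]
    - [0.1,0,-0.1,0,45]
  force: 20

```text
t: 17.72
tcp_pos: [0.4993, 0.2364, 0.3044]
tool_rot: [0.098, 0.995, 0.0, 0.001]
force: [0.1, -0.0, -1.7]
finger_gap: 0.585
```

```bash
cat >> h.py <<'E'
def flask(n,tcp=None,R=None,box=(200,400)):
    """axis of the held flask from a wrist cloud"""
    from scipy.optimize import least_squares
    z=load(n);C=cloud(z);hs=cv2.cvtColor(z['p'],cv2.COLOR_RGB2HSV)
    m=cv2.inRange(hs,(3,140,30),(17,255,255));nn,l,st,ce=cv2.connectedComponentsWithStats(m);i=1+np.argmax(st[1:,4])
    m=cv2.erode((l==i).astype(np.uint8),np.ones((5,5)))>0
    q=C[m];u,sv,vt=np.linalg.svd(q-q.mean(0),full_matrices=False);d0=vt[0]*-np.sign(vt[0][2])
    return q,d0,st[i]
E
python3 - <<'E'
from h import *
shot('side','d16');shot('wrist','w16')
go(.538,.226,.26,78.8)
q,d0,st=flask('w16');print(d0,np.degrees(np.arcsin(-d0[2])),st)
q,d0,st=flask('w15');print(d0,np.degrees(np.arcsin(-d0[2])),st)
p=cv2.imread('pics/d16.png')[160:420,160:420];cv2.imwrite('pics/d16c.png',np.hstack([cv2.resize(p,(420,420)),cv2.imread('pics/w16.png')[:,100:460]]))
E
```

```text
t 17.82 p [0.5003 0.2357 0.3036] yaw 78.71 gap 0.585 F [ 0.71  0.49 -1.3 ] q6 -1.14 -> units [-0.0971 -0.0053  0.1091] twist -0.003 dist 0.058
[-0.80948735  0.17064991 -0.56179074] 34.17973030036147 [  225     4   115   358 31281]
[-0.82582242  0.16753053 -0.53847084] 32.57960304596885 [  225     0   115   362 31687]
```

View pics/d16c.png

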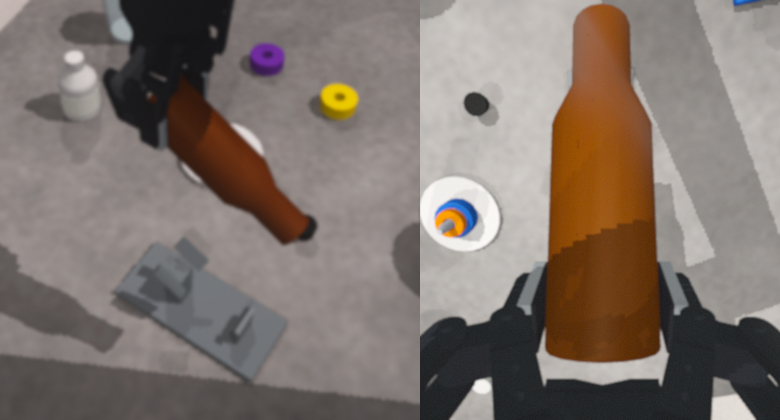

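The jerk gained only 1.6°, so I'll swing the neck against the rest's fixed stop instead. Measure that stop.

```bash
python3 - <<'E'
from h import *
for n in('d16',):
    z=load(n);C=cloud(z)
    ax=np.array([-.982,.19]);lat=np.array([.19,.982]);o=np.array([.56,.2217])
    q=C[300:400,225:345].reshape(-1,3);r=q[:,:2]-o;a=r@ax;l=r@lat
    k=(q[:,2]>-.005)&(q[:,2]<.1)&(abs(l)<.06)&(a>0)&(a<.25)
    a,l,h=a[k],l[k],q[k,2]
    for lo in np.arange(0,.22,.01):
        s=(a>=lo)&(a<lo+.01)
        if s.any():
            hi=s&(h>.016);print(lo.round(3),s.sum(),'zmax',np.percentile(h[s],97).round(3),'n hi',hi.sum(),'lat hi',(l[hi].min().round(3),l[hi].max().round(3)) if hi.any() else '')
E
python3 -c "
import cv2
p=cv2.imread('pics/d16.png')[300:400,220:345];cv2.imwrite('pics/d16r.png',cv2.resize(p,None,fx=5,fy=5,interpolation=cv2.INTER_CUBIC))"
```

```text
0.0 310 zmax 0.009 n hi 0 lat hi 
0.01 307 zmax 0.009 n hi 0 lat hi 
0.02 253 zmax 0.009 n hi 0 lat hi 
0.03 209 zmax 0.009 n hi 0 lat hi 
0.04 217 zmax 0.074 n hi 40 lat hi (np.float64(-0.027), np.float64(0.026))
0.05 359 zmax 0.077 n hi 175 lat hi (np.float64(-0.028), np.float64(0.029))
0.06 424 zmax 0.071 n hi 180 lat hi (np.float64(-0.027), np.float64(0.027))
0.07 509 zmax 0.064 n hi 155 lat hi (np.float64(-0.027), np.float64(0.027))
0.08 362 zmax 0.059 n hi 20 lat hi (np.float64(-0.025), np.float64(0.027))
0.09 341 zmax 0.009 n hi 0 lat hi 
0.1 357 zmax 0.009 n hi 0 lat hi 
0.11 357 zmax 0.009 n hi 0 lat hi 
0.12 361 zmax 0.009 n hi 0 lat hi 
0.13 302 zmax 0.028 n hi 32 lat hi (np.float64(-0.015), np.float64(0.018))
0.14 438 zmax 0.036 n hi 120 lat hi (np.float64(-0.016), np.float64(0.018))
0.15 385 zmax 0.009 n hi 0 lat hi 
0.16 363 zmax 0.009 n hi 0 lat hi 
0.17 379 zmax 0.009 n hi 0 lat hi 
0.18 300 zmax 0.002 n hi 0 lat hi 
0.19 218 zmax 0.001 n hi 0 lat hi 
0.2 144 zmax 0.001 n hi 0 lat hi 
0.21 52 zmax 0.001 n hi 0 lat hi
```

View pics/d16r.png

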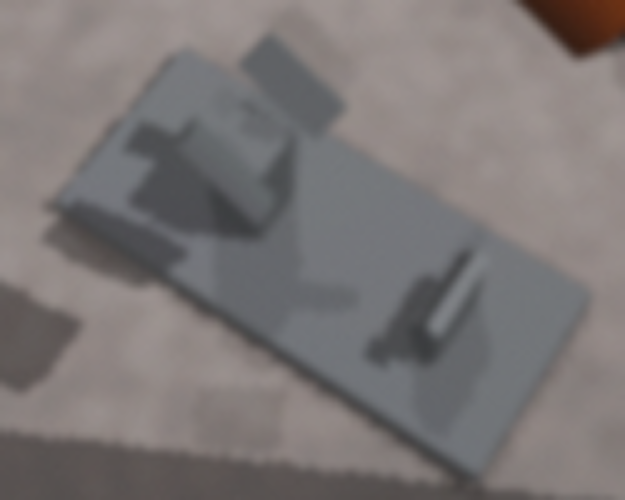

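Run:
```python
from h import *
go(.654,.2035,.25,78.8)
go(.654,.2035,.102,78.8)
# arc in (a,z) for phi
for p in (34,40,50,60,70,80,90,94):
    r=np.radians(p);c,s=np.cos(r),np.sin(r);L=.141
    aG=.045-L*c-.0155*s;zG=.018+L*s+.0155*max(c,0);print(p,'a',aG.round(4),'tcp z',(zG-.008).round(4))
```

```text
t 17.82 p [0.5003 0.2357 0.3036] yaw 78.71 gap 0.585 F [ 0.71  0.49 -1.3 ] q6 -1.14 -> units [-0.3925 -0.0037  0.1344] twist -0.003 dist 0.166
t 17.82 p [0.5003 0.2357 0.3036] yaw 78.71 gap 0.585 F [ 0.71  0.49 -1.3 ] q6 -1.14 -> units [-0.392  -0.0037  0.5044] twist -0.003 dist 0.256
34 a -0.0806 tcp z 0.1017
40 a -0.073 tcp z 0.1125
50 a -0.0575 tcp z 0.128
60 a -0.0389 tcp z 0.1399
70 a -0.0178 tcp z 0.1478
80 a 0.0053 tcp z 0.1515
90 a 0.0295 tcp z 0.151
94 a 0.0394 tcp z 0.1507
```

Plan: set the mouth down behind the saddle's rear face, then carry the base forward and up in an arc so the face turns the flask upright. First go over, then down.

>>> move_arm:
  deltas:
    - [-0.05,0,0,0,45]
    - [-0.11,0,0,0,45]
    - [-0.18,0,0.03,0,45]
    - [-0.25,0,0.06,0,45]
    - [-0.31,-0.002,0.1,0,45]
    - [-0.36,-0.003,0.13,0,45]
    - [-0.392,-0.004,0.17,0,45]
    - [-0.392,-0.004,0.22,0,45]
  force: 20

```text
t: 18.48
tcp_pos: [0.658, 0.2015, 0.2146]
tool_rot: [0.1, 0.995, 0.0, 0.003]
force: [0.8, -0.8, -2.2]
finger_gap: 0.587
```

Run:
```python
from h import *
go(.654,.2035,.104,78.8)
shot('wrist','w17');q,d0,st=flask('w17');print(d0,np.degrees(np.arcsin(-d0[2])),st)
```

```text
t 18.48 p [0.658  0.2015 0.2146] yaw 78.54 gap 0.587 F [ 0.77 -0.83 -2.16] q6 -1.23 -> units [0.0122 0.0027 0.2766] twist -0.009 dist 0.111
[-0.81121967  0.1641731  -0.56122174] 34.14033121163823 [  225     5   116   357 30878]
```

>>> move_arm:
  deltas:
    - [0.008,0.002,0.04,0,45]
    - [0.008,0.002,0.09,0,45]
    - [0.008,0.002,0.14,0,45]
    - [0.008,0.002,0.19,0,45]
    - [0.008,0.002,0.23,0,45]
    - [0.008,0.002,0.26,0,45]
    - [0.008,0.002,0.27,0,45]
    - [0.008,0.002,0.272,0,45]

```text
t: 19.2
tcp_pos: [0.6498, 0.2046, 0.1057]
tool_rot: [0.099, 0.995, -0.0, -0.001]
force: [-0.5, -0.9, -2.2]
finger_gap: 0.586
```

Run:
```python
from h import *
go(.654,.2035,.104,78.8)
shot('side','d18')
p=cv2.imread('pics/d18.png')[200:420,160:400];cv2.imwrite('pics/d18c.png',cv2.resize(p,None,fx=2.7,fy=2.7,interpolation=cv2.INTER_CUBIC))
```

```text
t 19.2 p [0.6498 0.2046 0.1057] yaw 78.68 gap 0.586 F [-0.47 -0.87 -2.2 ] q6 -1.23 -> units [-0.0108 -0.0007  0.0042] twist -0.004 dist 0.005
```

View pics/d18c.png

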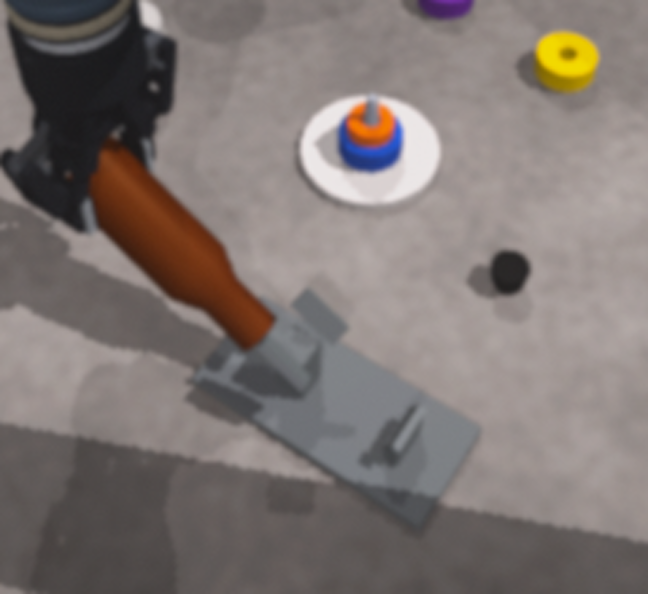

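The neck is behind the saddle's rear face, lip at about (255,335) in the crop. Start the arc.

>>> move_arm:
  deltas:
    - [0.02,0,0,0,45]
    - [0.03,0,-0.005,0,45]
    - [0.046,0,-0.017,0,45]
    - [0.065,0,-0.037,0,45]
    - [0.085,0,-0.056,0,45]
    - [0.108,0,-0.072,0,45]
    - [0.13,0,-0.085,0,45]
    - [0.13,0,-0.085,0,45]

```text
t: 19.92
tcp_pos: [0.6068, 0.2148, 0.148]
tool_rot: [0.097, 0.995, 0.001, 0.011]
force: [8.9, -4.9, 6.6]
finger_gap: 0.586
```

Run:
```python
from h import *
go(.595,.215,.1478,78.8)
shot('side','d19');shot('wrist','w19');q,d0,st=flask('w19');print(d0,np.degrees(np.arcsin(-d0[2])),st)
p=cv2.imread('pics/d19.png')[200:420,160:400];cv2.imwrite('pics/d19c.png',np.hstack([cv2.resize(p,(440,403),interpolation=cv2.INTER_CUBIC),cv2.resize(cv2.imread('pics/w19.png')[:,100:460],(345,403))]))
```

```text
t 19.92 p [0.6068 0.2148 0.148 ] yaw 78.87 gap 0.586 F [ 8.92 -4.87  6.61] q6 -1.2 -> units [ 0.0291 -0.0052 -0.0001] twist 0.002 dist 0.012
[-0.60720486  0.09797702 -0.7884813 ] 52.0438120422011 [  224    87   118   275 24354]
```

View pics/d19c.png

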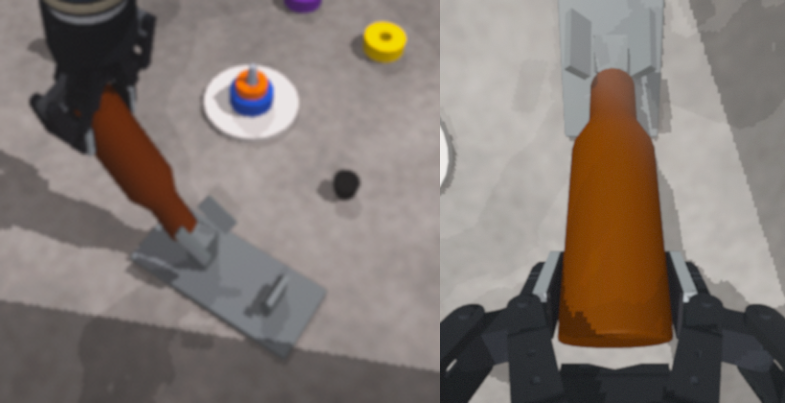

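It works: the flask has turned to about 52°. Continue the arc.

>>> move_arm:
  deltas:
    - [0.025,0,-0.02,0,45]
    - [0.05,0,-0.03,0,45]
    - [0.075,0,-0.035,0,45]
    - [0.1,0,-0.038,0,45]
    - [0.125,0,-0.038,0,45]
    - [0.15,0,-0.037,0,45]
    - [0.172,0,-0.036,0,45]
    - [0.185,0,-0.035,0,45]

```text
t: 20.68
tcp_pos: [0.5479, 0.2305, 0.1711]
tool_rot: [0.097, 0.995, 0.005, 0.027]
force: [13.2, -6.2, 37.4]
finger_gap: 0.589
```

Run:
```python
from h import *
go(.531,.227,.16,78.8)
shot('side','d20');shot('wrist','w20');q,d0,st=flask('w20');print(d0,np.degrees(np.arcsin(-d0[2])),st)
p=cv2.imread('pics/d20.png')[200:420,160:400];cv2.imwrite('pics/d20c.png',np.hstack([cv2.resize(p,(440,403),interpolation=cv2.INTER_CUBIC),cv2.resize(cv2.imread('pics/w20.png')[:,100:460],(345,403))]))
```

```text
t 20.68 p [0.5479 0.2305 0.1711] yaw 78.9 gap 0.589 F [13.21 -6.18 37.41] q6 -1.16 -> units [ 0.0412 -0.017   0.0253] twist 0.004 dist 0.02
[-0.20584074 -0.00254006 -0.97858221] 78.12036258481088 [  222   161   125   223 19299]
```

View pics/d20c.png

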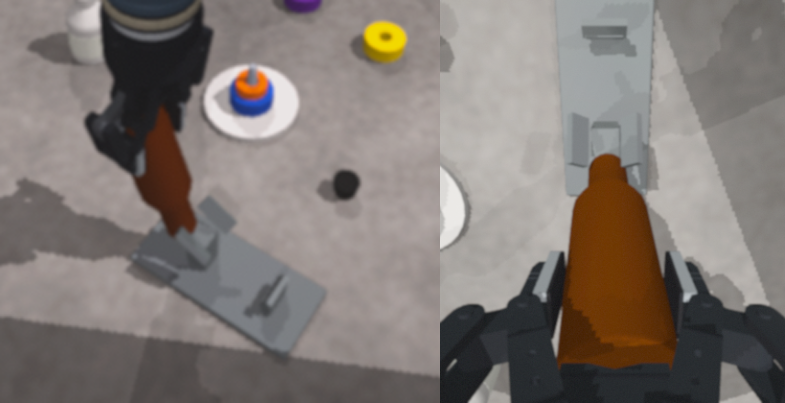

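It is close to vertical, but 37 N are building up: the lip is now standing in the V. Lift to relieve and measure the tilt.

>>> move_arm:
  deltas:
    - [-0.01,0,-0.03,0,45]
    - [-0.01,0,-0.06,0,45]
    - [-0.01,0,-0.1,0,45]
    - [-0.01,0,-0.13,0,45]
    - [-0.01,0,-0.15,0,45]
    - [-0.01,0,-0.15,0,45]
    - [-0.01,0,-0.15,0,45]
    - [-0.01,0,-0.15,0,45]

```text
t: 21.45
tcp_pos: [0.5299, 0.2288, 0.2145]
tool_rot: [0.098, 0.995, -0.0, -0.001]
force: [0.3, -0.5, -2.3]
finger_gap: 0.56
```

Run:
```python
from h import *
go(.531,.227,.16,78.8)
shot('side','d21');shot('wrist','w21');shot('scene','s21')
# silhouette axis in side & scene -> plane intersection
Ns=[]
for n in('d21','s21'):
    z=load(n);hs=cv2.cvtColor(z['p'],cv2.COLOR_RGB2HSV);C=cloud(z)
    m=cv2.inRange(hs,(3,120,30),(17,255,255))>0
    m&=(abs(C[...,0]-.54)<.15)&(abs(C[...,1]-.225)<.12)&(C[...,2]>.04)
    nn,l,st,ce=cv2.connectedComponentsWithStats(m.astype(np.uint8));i=1+np.argmax(st[1:,4]);print(n,st[i],C[l==i].min(0).round(3),C[l==i].max(0).round(3))
p=cv2.imread('pics/d21.png')[180:420,150:400];s=cv2.imread('pics/s21.png')[100:260,300:460]
cv2.imwrite('pics/d21c.png',np.hstack([cv2.resize(p,(420,403),interpolation=cv2.INTER_CUBIC),cv2.resize(s,(380,403),interpolation=cv2.INTER_CUBIC)]))
```

```text
t 21.45 p [0.5299 0.2288 0.2145] yaw 78.7 gap 0.56 F [ 0.32 -0.52 -2.27] q6 -1.16 -> units [-0.0037 -0.0038  0.1363] twist -0.003 dist 0.055
d21 [ 238  240   32   75 1184] [0.505 0.205 0.098] [0.547 0.258 0.286]
s21 [ 374  134   37   67 1392] [0.525 0.201 0.096] [0.578 0.254 0.262]
```

View pics/d21c.png

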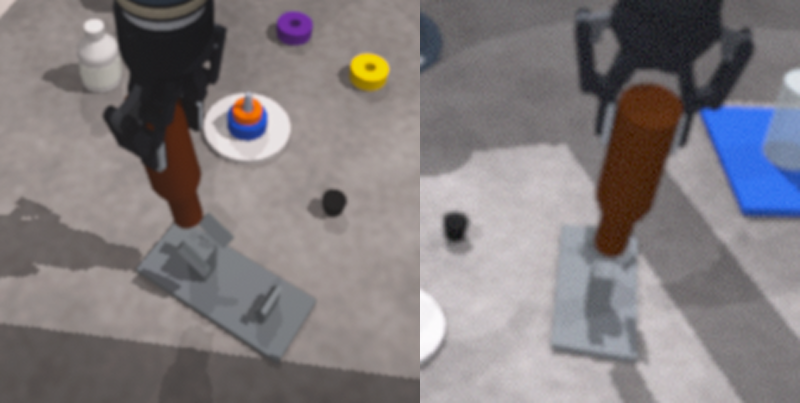

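View pics/w21.png

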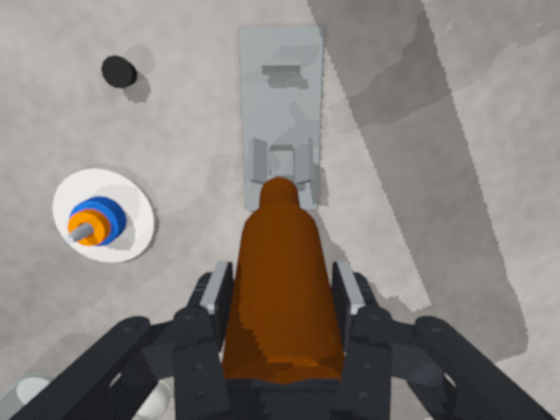

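Side/scene crops: the flask hangs close to vertical and clear of the rest, but the gap fell from 0.586 to 0.56. I'll check where it sits in the pads.

```bash
cat >> h.py <<'E'
D_=lambda a:np.array([np.sin(a[2]),np.sin(a[3]),-np.sqrt(max(1e-9,1-np.sin(a[2])**2-np.sin(a[3])**2))])
def vfit(names,tcp,zlo=.03,extra=None):
    """near-vertical flask axis (mouth down) by a cylinder fit of body points; returns a=(x,y at z0, tilt x, tilt y)"""
    from scipy.optimize import least_squares
    Q=[]
    for n in names:
        z=load(n);hs=cv2.cvtColor(z['p'],cv2.COLOR_RGB2HSV);C=cloud(z)
        m=cv2.inRange(hs,(3,120,20),(17,255,255));m=cv2.erode(m,np.ones((3,3)))>0
        m&=(np.hypot(C[...,0]-tcp[0],C[...,1]-tcp[1])<.09)&(C[...,2]>zlo)&(C[...,2]<tcp[2]+.07)
        q=C[m];Q.append(q)
    z0=tcp[2]-.03
    out=[]
    def res(a,q,r=.025):
        v=q-np.array([a[0],a[1],z0]);d=D_(a);return np.linalg.norm(v-np.outer(v@d,d),axis=1)-r
    body=[q[(q[:,2]<tcp[2]+.01)&(q[:,2]>tcp[2]-.055)] for q in Q]
    neck=[q[(q[:,2]<tcp[2]-.088)] for q in Q]
    for i,(n,q) in enumerate(zip(names,Q)): print(n,'pts',len(q),'body',len(body[i]),'neck',len(neck[i]),'z',q[:,2].min().round(3) if len(q) else '',q[:,2].max().round(3) if len(q) else '')
    def fun(a): 
        return np.concatenate([res(a,b)/np.sqrt(len(b)) for b in body if len(b)>20]+[res(a,b,.0155)/np.sqrt(len(b)) for b in neck if len(b)>20])*30
    s=least_squares(fun,[tcp[0],tcp[1],0,0],loss='soft_l1',f_scale=.003)
    a=s.x;print('axis at z',round(z0,3),':',a[:2].round(4),'rel tcp',(a[:2]-tcp[:2]).round(4),'mouth leans x,y deg',np.degrees(a[2:]).round(2),'res mm',[ (1e3*np.abs(res(a,b)).mean()).round(2) for b in body if len(b)>20])
    return a,z0,Q
E
python3 - <<'E'
from h import *
tcp=np.array([.5299,.2288,.2145])
for ns in (['w21'],['d21'],['s21'],['w21','d21','s21']):
    a,z0,Q=vfit(ns,tcp)
z=load('s21');C=cloud(z);q=Q[2]
t=q[q[:,2]>.235];print(len(t)); 
h,e=np.histogram(q[:,2],bins=np.arange(.16,.29,.005));print(list(zip(e.round(3),h)))
E
```

```text
w21 pts 16888 body 5894 neck 416 z 0.105 0.263
axis at z 0.184 : [0.533  0.2267] rel tcp [ 0.0031 -0.0021] mouth leans x,y deg [-28.99   1.77] res mm [np.float64(3.98)]
d21 pts 960 body 565 neck 115 z 0.103 0.255
axis at z 0.184 : [0.5366 0.2265] rel tcp [ 0.0067 -0.0023] mouth leans x,y deg [-11.78   0.91] res mm [np.float64(0.55)]
s21 pts 1184 body 485 neck 74 z 0.1 0.261
axis at z 0.184 : [0.5371 0.2272] rel tcp [ 0.0072 -0.0016] mouth leans x,y deg [-11.66   1.06] res mm [np.float64(0.75)]
w21 pts 16888 body 5894 neck 416 z 0.105 0.263
d21 pts 960 body 565 neck 115 z 0.103 0.255
s21 pts 1184 body 485 neck 74 z 0.1 0.261
axis at z 0.184 : [0.5371 0.2268] rel tcp [ 0.0072 -0.002 ] mouth leans x,y deg [-11.71   0.92] res mm [np.float64(0.35), np.float64(0.6), np.float64(0.76)]
447
[(np.float64(0.16), np.int64(35)), (np.float64(0.165), np.int64(34)), (np.float64(0.17), np.int64(29)), (np.float64(0.175), np.int64(39)), (np.float64(0.18), np.int64(35)), (np.float64(0.185), np.int64(37)), (np.float64(0.19), np.int64(40)), (np.float64(0.195), np.int64(34)), (np.float64(0.2), np.int64(44)), (np.float64(0.205), np.int64(40)), (np.float64(0.21), np.int64(38)), (np.float64(0.215), np.int64(38)), (np.float64(0.22), np.int64(46)), (np.float64(0.225), np.int64(40)), (np.float64(0.23), np.int64(43)), (np.float64(0.235), np.int64(45)), (np.float64(0.24), np.int64(46)), (np.float64(0.245), np.int64(44)), (np.float64(0.25), np.int64(144)), (np.float64(0.255), np.int64(163)), (np.float64(0.26), np.int64(5)), (np.float64(0.265), np.int64(0)), (np.float64(0.27), np.int64(0)), (np.float64(0.275), np.int64(0)), (np.float64(0.28), np.int64(0))]
```

The fit shows the mouth still leans 11.7° toward the robot, and the flask sits about 15 mm off pad centre, so it is only pinched at the pad edge. I'll stand it on clear bench, tip it upright on its lip and regrip it centrally.

Run:
```python
from h import *
go(.655,.205,.2145,78.8)
```

```text
t 21.6 p [0.5301 0.2288 0.214 ] yaw 78.69 gap 0.563 F [ 0.32 -0.14 -2.17] q6 -1.16 -> units [-0.3178  0.003  -0.0018] twist -0.004 dist 0.127
```

>>> move_arm:
  deltas:
    - [-0.04,0,0,0,45]
    - [-0.09,0,0,0,45]
    - [-0.14,0,0,0,45]
    - [-0.19,0,0,0,45]
    - [-0.235,0,0,0,45]
    - [-0.275,0,0.02,0,45]
    - [-0.3,0,0.04,0,45]
    - [-0.318,0,0.06,0,45]

```text
t: 22.27
tcp_pos: [0.6561, 0.2035, 0.1894]
tool_rot: [0.099, 0.995, -0.0, -0.001]
force: [0.2, 0.4, -1.4]
finger_gap: 0.564
```

>>> move_arm:
  deltas:
    - [0,0,0.025,0,45]
    - [0,0,0.05,0,45]
    - [0,0,0.07,0,45]
    - [0,0,0.085,0,45]
    - [0,0,0.1,0,45]
    - [0,0,0.11,0,45]
    - [0,0,0.12,0,45]
    - [0,0,0.125,0,45]

```text
t: 22.93
tcp_pos: [0.6553, 0.204, 0.1406]
tool_rot: [0.098, 0.995, -0.0, -0.0]
force: [-0.2, 0.7, -2.1]
finger_gap: 0.558
```

Run:
```python
from h import *
go(.655,.205,.12,78.8)
shot('side','d22');shot('scene','s22');shot('wrist','w22')
from station import manip
t=manip.sense()['tcp_pos']
a,z0,Q=vfit(['w22','d22','s22'],t,zlo=.01)
print(np.percentile(Q[2][:,2],[97,99]))
```

```text
t 22.93 p [0.6553 0.204  0.1406] yaw 78.7 gap 0.558 F [-0.2   0.68 -2.12] q6 -1.23 -> units [0.0012 0.0023 0.0516] twist -0.003 dist 0.021
w22 pts 16848 body 5861 neck 406 z 0.031 0.19
d22 pts 907 body 508 neck 99 z 0.031 0.187
s22 pts 1166 body 431 neck 60 z 0.03 0.188
axis at z 0.111 : [0.6627 0.2021] rel tcp [ 0.0071 -0.0019] mouth leans x,y deg [-11.28   0.9 ] res mm [np.float64(0.42), np.float64(0.69), np.float64(0.6)]
[0.18531397 0.1860458 ]
```

>>> move_arm:
  deltas:
    - [0,0,0.02,0,45]
    - [0,0,0.04,0,45]
    - [0,0,0.052,0,45]
    - [0.01,0,0.054,0,45]
    - [0.025,0,0.055,0,45]
    - [0.04,0,0.055,0,45]
    - [0.055,0,0.055,0,45]
    - [0.068,0,0.055,0,45]

```text
t: 23.75
tcp_pos: [0.6309, 0.2087, 0.1215]
tool_rot: [0.098, 0.995, -0.0, 0.003]
force: [-0.6, -1.6, 6.9]
finger_gap: 0.528
```

Run:
```python
from h import *
go(.655,.205,.12,78.8)
shot('side','d23');shot('scene','s23');shot('wrist','w23')
from station import manip
t=manip.sense()['tcp_pos']
a,z0,Q=vfit(['w23','d23','s23'],t,zlo=.01)
print(np.percentile(Q[2][:,2],[97,99]))
```

```text
t 23.75 p [0.6309 0.2087 0.1215] yaw 78.71 gap 0.528 F [-0.57 -1.56  6.89] q6 -1.22 -> units [-0.0608  0.0028  0.0041] twist -0.003 dist 0.024
w23 pts 13831 body 4666 neck 331 z 0.011 0.169
d23 pts 573 body 307 neck 78 z 0.01 0.166
s23 pts 1230 body 485 neck 71 z 0.011 0.169
axis at z 0.092 : [0.6489 0.2055] rel tcp [ 0.0183 -0.004 ] mouth leans x,y deg [-2.16  0.03] res mm [np.float64(0.75), np.float64(0.69), np.float64(0.88)]
[0.16722299 0.16764175]
```

Now only 2° off upright and standing on its lip; axis 19 mm off the pad centre. Release, then recentre.

>>> move_arm:
  deltas:
    - [0,0,-0.008,0,50]
    - [0,0,-0.008,0,55]
    - [0,0,-0.008,0,60]
    - [0,0,-0.008,0,70]
    - [0,0,-0.008,0,85]
    - [0,0,-0.008,0,100]
    - [0,0,-0.008,0,100]
    - [0,0,-0.008,0,100]

```text
t: 24.57
tcp_pos: [0.6288, 0.2092, 0.1219]
tool_rot: [0.098, 0.995, -0.0, -0.0]
force: [0.2, 1.0, 0.4]
finger_gap: 1.004
```

Run:
```python
from h import *
shot('side','d24');shot('scene','s24');shot('wrist','w24')
from station import manip
t=manip.sense()['tcp_pos']
a,z0,Q=vfit(['w24','d24','s24'],t,zlo=.01)
print(np.percentile(Q[2][:,2],[97,99]))
go(a[0],a[1],.125,78.8)
p=cv2.imread('pics/d24.png')[180:420,150:400];s=cv2.imread('pics/s24.png')[120:280,300:460]
cv2.imwrite('pics/d24c.png',np.hstack([cv2.resize(p,(420,403),interpolation=cv2.INTER_CUBIC),cv2.resize(s,(380,403),interpolation=cv2.INTER_CUBIC)]))
```

```text
w24 pts 15059 body 4053 neck 273 z 0.011 0.188
d24 pts 827 body 438 neck 74 z 0.012 0.166
s24 pts 1237 body 503 neck 76 z 0.01 0.168
axis at z 0.092 : [0.6436 0.2055] rel tcp [ 0.0148 -0.0038] mouth leans x,y deg [0.16 0.07] res mm [np.float64(0.64), np.float64(0.74), np.float64(0.83)]
[0.16695098 0.16732551]
t 24.72 p [0.6288 0.2093 0.1221] yaw 78.7 gap 1.0 F [-0.44  0.37  0.81] q6 -1.22 -> units [-0.0381 -0.002  -0.0073] twist -0.004 dist 0.016
```

View pics/d24c.png

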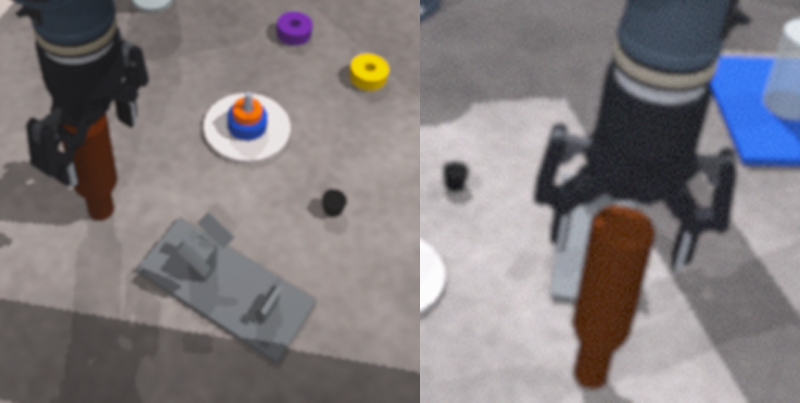

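The flask stands upright, mouth down, on the bench (lean 0.2°). Centre the jaws and grip.

>>> move_arm:
  deltas:
    - [-0.01,-0.001,-0.005,0,100]
    - [-0.025,-0.002,-0.01,0,100]
    - [-0.037,-0.002,-0.012,0,100]
    - [-0.038,-0.002,-0.012,0,100]
    - [-0.038,-0.002,-0.012,0,80]
    - [-0.038,-0.002,-0.012,0,70]
    - [-0.038,-0.002,-0.012,0,62]
    - [-0.038,-0.002,-0.012,0,45]
  force: 40

```text
t: 25.38
tcp_pos: [0.6434, 0.2056, 0.1271]
tool_rot: [0.098, 0.995, 0.0, -0.0]
force: [0.1, -0.1, -1.1]
finger_gap: 0.58
```

>>> move_arm:
  deltas:
    - [0,0,0,0,45]
    - [0,0,0,0,45]
    - [0,0,0,0,45]
    - [0,0,-0.03,0,45]
    - [0,0,-0.08,0,45]
    - [0,0,-0.14,0,45]
    - [0,0,-0.2,0,45]
    - [0,0,-0.25,0,45]
  force: 40

```text
t: 26.05
tcp_pos: [0.6436, 0.2055, 0.2289]
tool_rot: [0.098, 0.995, 0.0, 0.0]
force: [1.2, 0.5, -2.3]
finger_gap: 0.589
```

Run:
```python
from h import *
go(.531,.0267,.23,78.8)
shot('side','d25');shot('scene','s25');shot('wrist','w25')
from station import manip
t=manip.sense()['tcp_pos']
a,z0,Q=vfit(['w25','d25','s25'],t,zlo=.01)
print(np.percentile(Q[2][:,2],[97,99]),t)
```

```text
t 26.05 p [0.6436 0.2055 0.2289] yaw 78.7 gap 0.589 F [ 1.23  0.53 -2.31] q6 -1.23 -> units [ 0.1884 -0.4935 -0.0029] twist -0.003 dist 0.211
w25 pts 18296 body 3323 neck 139 z 0.118 0.297
d25 pts 1389 body 609 neck 125 z 0.111 0.268
s25 pts 1671 body 696 neck 117 z 0.113 0.274
axis at z 0.199 : [0.6472 0.2065] rel tcp [0.0027 0.0008] mouth leans x,y deg [0.3  0.29] res mm [np.float64(0.8), np.float64(1.64), np.float64(0.74)]
[0.27310011 0.27354301] [0.64451803 0.20567218 0.22907091]
```

>>> move_arm:
  deltas:
    - [0.015,-0.04,-0.01,0,45]
    - [0.04,-0.1,-0.02,0,45]
    - [0.065,-0.17,-0.02,0,45]
    - [0.093,-0.245,-0.02,0,45]
    - [0.12,-0.32,-0.02,0,45]
    - [0.145,-0.385,-0.02,0,45]
    - [0.165,-0.44,-0.02,0,45]
    - [0.18,-0.475,-0.02,0,45]

```text
t: 26.87
tcp_pos: [0.5327, 0.0317, 0.233]
tool_rot: [0.099, 0.995, -0.0, -0.003]
force: [0.4, 0.2, -2.0]
finger_gap: 0.587
```

>>> move_arm:
  deltas:
    - [0.006,-0.012,0,0,45]
    - [0.01,-0.018,0,0,45]
    - [0.01,-0.018,0,0,45]
    - [0.01,-0.018,0,0,45]
    - [0.01,-0.018,0,0,45]
    - [0.01,-0.018,0,0,45]
    - [0.01,-0.018,0,0,45]
    - [0.01,-0.018,0,0,45]

```text
t: 27.53
tcp_pos: [0.5306, 0.0275, 0.2349]
tool_rot: [0.098, 0.995, 0.0, 0.0]
force: [0.7, 1.3, -2.0]
finger_gap: 0.586
```

Run:
```python
from h import *
go(.5295,.0265,.171,78.8)
shot('side','d26');shot('scene','s26');shot('wrist','w26')
from station import manip
t=manip.sense()['tcp_pos']
for ns in (['w26','d26','s26'],['d26'],['s26']):
    a,z0,Q=vfit(ns,t,zlo=.08)
    d=D_(a);L=(z0-.1)/-d[2];m=np.array([a[0],a[1],z0])+d*L;print(ns,'axis at z=.1',m.round(4))
for n in('d26','s26'):
    z=load(n);C=cloud(z);hs=cv2.cvtColor(z['p'],cv2.COLOR_RGB2HSV)
    near=(np.hypot(C[...,0]-.531,C[...,1]-.027)<.05)
    mo=(cv2.inRange(hs,(4,170,100),(19,255,255))>0)&near&(abs(C[...,2]-.04)<.012);q=C[mo];print(n,'orange',len(q),'xy mid',((q.min(0)+q.max(0))/2).round(4),np.ptp(q,axis=0).round(3))
    mb=(cv2.inRange(hs,*hsvr['blue'])>0)&near;q=C[mb];q=q[abs(q[:,2]-.019)<.014];print('blue mid',((q.min(0)+q.max(0))/2).round(4),np.ptp(q,axis=0).round(3))
    k=near&(C[...,2]>.046)&(C[...,2]<.072)&(hs[...,1]<110);q=C[k];print('peg',len(q),q.mean(0).round(4) if len(q) else '')
p=cv2.imread('pics/d26.png')[180:320,210:370];s=cv2.imread('pics/s26.png')[110:270,200:360]
cv2.imwrite('pics/d26c.png',np.hstack([cv2.resize(p,(400,403),interpolation=cv2.INTER_CUBIC),cv2.resize(s,(400,403),interpolation=cv2.INTER_CUBIC)]))
```

```text
t 27.53 p [0.5306 0.0275 0.2349] yaw 78.74 gap 0.586 F [ 0.69  1.26 -2.02] q6 -1.53 -> units [ 0.0022 -0.003   0.1598] twist -0.002 dist 0.064
w26 pts 18298 body 3523 neck 180 z 0.115 0.277
d26 pts 986 body 466 neck 116 z 0.114 0.275
s26 pts 1313 body 569 neck 101 z 0.116 0.275
axis at z 0.205 : [0.5318 0.0275] rel tcp [0.0013 0.0003] mouth leans x,y deg [-0.34 -0.03] res mm [np.float64(0.42), np.float64(0.82), np.float64(0.83)]
['w26', 'd26', 's26'] axis at z=.1 [0.5312 0.0274 0.1   ]
d26 pts 986 body 466 neck 116 z 0.114 0.275
axis at z 0.205 : [0.5309 0.0273] rel tcp [0.0004 0.0001] mouth leans x,y deg [-0.42 -0.04] res mm [np.float64(0.7)]
['d26'] axis at z=.1 [0.5301 0.0272 0.1   ]
s26 pts 1313 body 569 neck 101 z 0.116 0.275
axis at z 0.205 : [0.5316 0.0277] rel tcp [0.0011 0.0005] mouth leans x,y deg [-0.25  0.06] res mm [np.float64(0.82)]
['s26'] axis at z=.1 [0.5311 0.0278 0.1   ]
d26 orange 141 xy mid [0.5304 0.0302 0.0408] [0.035 0.034 0.012]
blue mid [0.5286 0.0364 0.0217] [0.046 0.037 0.019]
peg 42 [0.5302 0.0302 0.0578]
s26 orange 94 xy mid [0.5387 0.0287 0.0406] [0.028 0.029 0.012]
blue mid [0.5457 0.0293 0.0226] [0.028 0.043 0.019]
peg 47 [0.5357 0.0268 0.0587]
```

View pics/d26c.png

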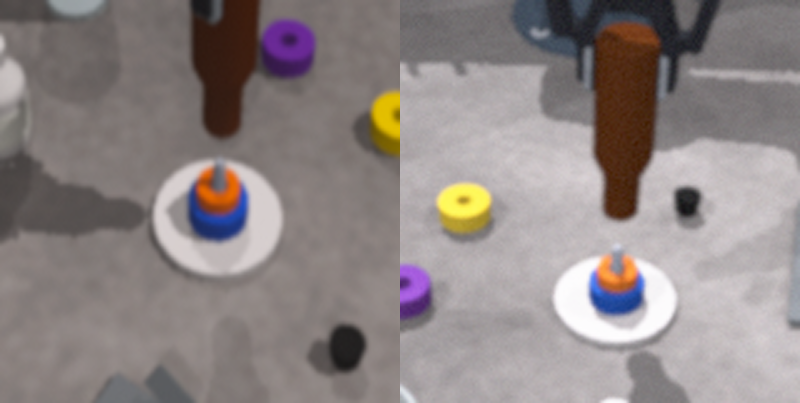

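The flask axis (0.531, 0.027) lines up with the peg within a millimetre, with 0.3° lean. Lower gently to just around the tip first.

>>> move_arm:
  deltas:
    - [0,-0.002,0.015,0,45]
    - [0,-0.002,0.03,0,45]
    - [0,-0.002,0.045,0,45]
    - [0,-0.002,0.06,0,45]
    - [0,-0.002,0.075,0,45]
    - [0,-0.002,0.09,0,45]
    - [0,-0.002,0.105,0,45]
    - [0,-0.002,0.11,0,45]

```text
t: 28.35
tcp_pos: [0.5296, 0.0263, 0.1897]
tool_rot: [0.099, 0.995, 0.0, -0.001]
force: [0.1, 0.5, -1.8]
finger_gap: 0.583
```

Run:
```python
from h import *
go(.5305,.0268,.172,78.8)
shot('side','d27');shot('scene','s27')
p=cv2.imread('pics/d27.png')[180:320,210:370];s=cv2.imread('pics/s27.png')[110:270,200:360]
cv2.imwrite('pics/d27c.png',np.hstack([cv2.resize(p,(400,403),interpolation=cv2.INTER_CUBIC),cv2.resize(s,(400,403),interpolation=cv2.INTER_CUBIC)]))
```

```text
t 28.35 p [0.5296 0.0263 0.1897] yaw 78.69 gap 0.583 F [ 0.14  0.55 -1.83] q6 -1.53 -> units [-0.002   0.0017  0.0443] twist -0.004 dist 0.018
```

View pics/d27c.png

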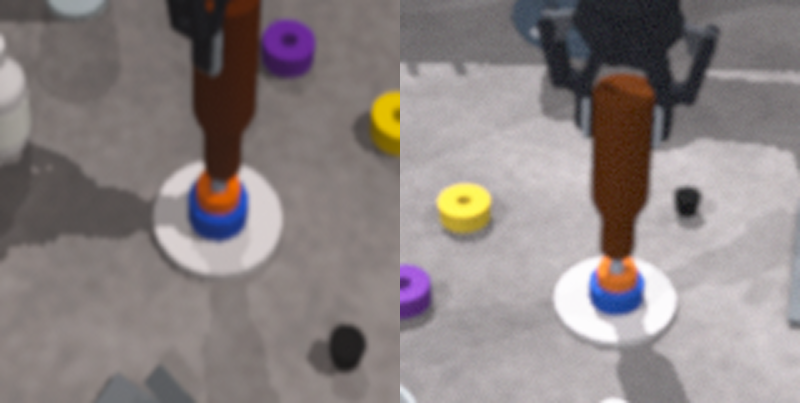

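The peg is entering the bore, and the force still shows just the flask's weight. Continue down slowly.

>>> move_arm:
  deltas:
    - [-0.001,0.001,0.008,0,45]
    - [-0.001,0.001,0.016,0,45]
    - [-0.001,0.001,0.024,0,45]
    - [-0.001,0.001,0.032,0,45]
    - [-0.001,0.001,0.038,0,45]
    - [-0.001,0.001,0.043,0,45]
    - [-0.001,0.001,0.043,0,45]
    - [-0.001,0.001,0.043,0,45]

```text
t: 29.12
tcp_pos: [0.5307, 0.0266, 0.1736]
tool_rot: [0.098, 0.995, -0.0, -0.0]
force: [0.8, -0.0, -2.1]
finger_gap: 0.582
```

Run:
```python
from h import *
go(.5305,.0268,.170,78.8)
shot('side','d28');shot('scene','s28')
from station import manip
t=manip.sense()['tcp_pos']
a,z0,Q=vfit(['d28','s28'],t,zlo=.05);print(np.percentile(Q[1][:,2],[97,99]))
```

```text
t 29.12 p [0.5307 0.0266 0.1736] yaw 78.69 gap 0.582 F [ 0.82 -0.03 -2.05] q6 -1.53 -> units [0.0005 0.0005 0.0091] twist -0.004 dist 0.004
d28 pts 829 body 376 neck 117 z 0.05 0.213
s28 pts 1136 body 473 neck 110 z 0.05 0.215
axis at z 0.144 : [0.5316 0.0267] rel tcp [0.0008 0.0002] mouth leans x,y deg [-0.15  0.  ] res mm [np.float64(0.72), np.float64(0.83)]
[0.21319331 0.21370503]
```

>>> move_arm:
  deltas:
    - [0,0,0.002,0,45]
    - [0,0,0.004,0,45]
    - [0,0,0.006,0,45]
    - [0,0,0.008,0,45]
    - [0,0,0.009,0,45]
    - [0,0,0.009,0,45]
    - [0,0,0.009,0,45]
    - [0,0,0.009,0,45]

```text
t: 29.88
tcp_pos: [0.531, 0.0265, 0.171]
tool_rot: [0.098, 0.995, -0.0, 0.001]
force: [-1.4, -0.1, 4.5]
finger_gap: 0.584
```

The lip has landed (force went from −2 to +4.5 N). Ease off and open.

>>> move_arm:
  deltas:
    - [0,0,-0.004,0,45]
    - [0,0,-0.006,0,45]
    - [0,0,-0.006,0,60]
    - [0,0,-0.006,0,66]
    - [0,0,-0.006,0,75]
    - [0,0,-0.006,0,90]
    - [0,0,-0.006,0,100]
    - [0,0,-0.006,0,100]

```text
t: 30.55
tcp_pos: [0.5307, 0.0265, 0.1726]
tool_rot: [0.098, 0.995, -0.0, 0.0]
force: [-0.4, 0.6, -0.3]
finger_gap: 1.002
```

>>> move_arm:
  deltas:
    - [0,0,0,0,100]
    - [0,0,-0.03,0,100]
    - [0,0,-0.07,0,100]
    - [0,0,-0.12,0,100]
    - [0,0,-0.17,0,100]
    - [0,0,-0.22,0,100]
    - [0,0,-0.25,0,100]
    - [0,0,-0.25,0,100]

```text
t: 31.22
tcp_pos: [0.5325, 0.0263, 0.2755]
tool_rot: [0.098, 0.995, -0.0, 0.003]
force: [1.1, -0.3, 0.5]
finger_gap: 0.999
```

Run:
```python
from h import *
go(.5305,.0268,.170,78.8)
shot('side','d30');shot('scene','s30')
a,z0,Q=vfit(['d30','s30'],np.array([.531,.0268,.171]),zlo=.05);print(np.percentile(Q[1][:,2],[97,99]))
d=D_(a);m=np.array([a[0],a[1],z0])+d*(z0-.044)/-d[2];print('mouth',m)
p=cv2.imread('pics/d30.png')[180:320,210:370];s=cv2.imread('pics/s30.png')[110:270,200:360]
cv2.imwrite('pics/d30c.png',np.hstack([cv2.resize(p,(400,403),interpolation=cv2.INTER_CUBIC),cv2.resize(s,(400,403),interpolation=cv2.INTER_CUBIC)]))
```

```text
t 31.22 p [0.5325 0.0263 0.2755] yaw 78.7 gap 0.999 F [ 1.07 -0.32  0.46] q6 -1.53 -> units [6.800e-03 1.000e-04 2.636e-01] twist -0.003 dist 0.105
d30 pts 1279 body 509 neck 105 z 0.05 0.211
s30 pts 1110 body 468 neck 100 z 0.05 0.212
axis at z 0.141 : [0.5311 0.0267] rel tcp [ 0.0001 -0.0001] mouth leans x,y deg [0.16 0.17] res mm [np.float64(0.8), np.float64(0.89)]
[0.21052671 0.21086008]
mouth [0.53132776 0.02695303 0.044     ]
```

View pics/d30c.png

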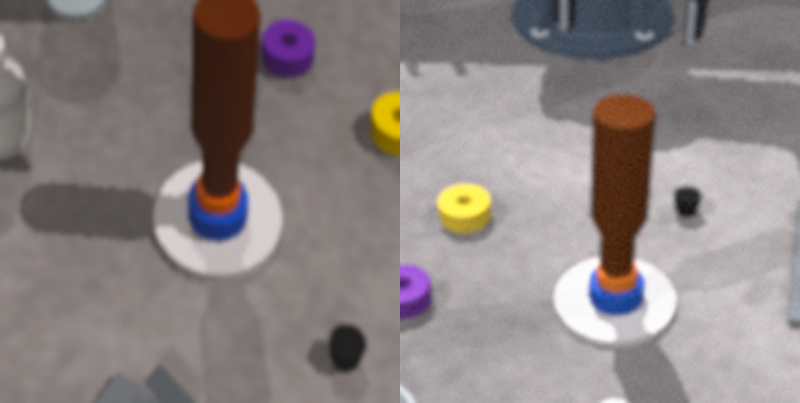

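The flask stands upright on the orange ring with the rings concentric beneath it, and the gripper is clear above. Handing in.

Run:
```python
from station import manip
s=manip.sense();print(s['t'],abs(s['qd']).max(),s['force'])
print(manip.sign_off())
```

```text
31.3167 0.026360561303462888 [-0.32174002  0.35414632 -0.64009359]
the job is handed in; nothing more can be done
None
```

The drying peg is set up and the job was handed in at 31.3 s of the 72 s allowed. The blue spacer is on the foot, the orange one is on top of it, and the amber flask stands mouth down on the orange spacer.

- **Problem with the turn:** The flask did not swing upright by its own weight in the light grip. A quick jerk of the arm gained only about 2°. I then turned it with its lip against the fixed rest's saddle, which pushed back with up to 37 N in z (about 40 N in all) at the wrist, well under the 120 N limit. It slipped towards the pad edge there, so I stood it on clear bench, tipped it upright on its lip and regripped it centrally. It then went over the peg gently; the lip landed with about 6 N.

- **Last checks:** The final side and scene views agreed. The flask leans about 0.2°, its axis is within about 1 mm of the peg, and its base is about 209–211 mm up. The rings look concentric and flat under it. The gripper is clear above, with the force back near zero.

- **Not measured:** I did not measure the bystanders' positions at the end. I kept clear of the beaker, bottle and stopper throughout, and saw no sign of contact.

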